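# Fetch an indicator bottle from a hooded reagent carousel

## Robot

A 6-joint arm with a two-finger parallel gripper is mounted at the origin on a cart in front of the work surface, level with it; the furniture and walls round the work are solid. World frame = base frame: x ahead of the robot, y to its left, z up, the work surface at z = 0. Lengths are in m, angles in rad, forces in N, time in s.
With the tool pointing down it reaches from about 0.225 to 0.875 m from the base axis. Payload 3.4 kg.
Tool frame: the origin (TCP) lies between the finger pads; the fingertips stand 14 mm ahead of it and the grasp point (between the pads) lies 5 mm behind it; z points along the fingers, y is the direction in which the jaws open and shut (so a half turn about z gives the same grasp; the last joint's range is limited). The gripper opens to 85 mm and grips with 20 to 120 N. Pads are 22 mm wide; open, the fingers measure 114 mm over their backs; the gripper's body (76 mm by 85 mm) begins 54 mm behind the grasp point. The pads swing forward as they close: fully open they stand 13 mm farther back than shut.
Start: joints at [1.138, 0.276, 1.505, -0, 1.361, -0.121], TCP at [0.176, 0.547, 0.209] pointing down, gripper open.
Joint ranges: [-2.89, 2.89], [-0.75, 2.08], [0.22, 2.7], [-1.18, 4.32], [0.11, 2.71], [-2.7, 2.7]. Speed limits (rad/s): [2.57, 2.57, 3.14, 3.14, 3.14, 3.14].

## Interface

Orientations are given as a unit quaternion [w, x, y, z].
In Python, from rig import manip, get_image, job gives the robot as it stands. The module is installed in compiled form; this text tells all that it offers.
- The arm moves only by the tool step_arm, never from a script. Its argument "moves" is one flat list of numbers, 5 for each row, row after row: the shift along the tool's x, y, z as a fraction of full scale, then the turn about the tool's z as a fraction of full scale, then the gripper's target within -1 to 1 (shut at 1, half-way at 0, fully open at -1). In form: [dx, dy, dz, twist, hand, dx, dy, dz, twist, hand, ...]. A call has 1 to 5 rows; each row is the pose to reach, as a shift and turn from the pose commanded when the call began, along the tool's axes at that moment, turning the shorter way round; what a row does not reach only later rows make up. Full scale, the value 1, is 500 mm for a shift and pi rad for a turn. A row lasts 1/10 s, in which the tool goes at most 50 mm and 8.59 degrees, less where a joint would pass 70% of its speed; a pose out of reach is approached as far as the arm can. A call with a number of a shift or a turn outside -1 to 1 is refused whole. A call with a gripper value outside its range is refused whole. The fingers move at their own pace and stop on an object; "force" is the grip in N (left out, the last holds). Time passes only in rows, so rows that repeat a pose let the fingers close. It gives the time, the measured TCP pose, the force and the opening at its end, in the units of the state.
- manip.get_state(): the state, without advancing time (a new reading comes with each control period).
- get_image(name): name is "side" or "top"; returns a dict with "frame" (400x640x3 uint8, blue, green, red), "fx", "fy", "cx", "cy" (pixels), "rvec" (rotation vector, rad) and "tvec" (3), from world to camera coordinates, as OpenCV has them. Camera axes: x right, y down, z forward; pixel columns grow to the right and rows downward; lengths in m; the calibration is good to about 2 mm. A picture is of the moment at which its call begins. There is no depth.
- job.sign_off(): hands the job in, once; it reports no verdict.
The state is a dict: "clock": time; "qpos": joint angles; "qd": joint speeds; "effort": joint torques, N m; "position": TCP position; "ee_rot": TCP orientation; "contact_force": force on the tool from outside, world axes, zero at the start; "moment": the same for the moment, N m; "width": finger opening in m.
Only numpy, scipy, OpenCV 4.12 (cv2) and the standard library are available. Lean on these libraries where they do the work, as an engineer would, in place of code of your own. Each camera call takes 0.05 s, during which the arm holds its last target. There are 200 camera calls.

## Task

Slide the carousel's shutter fully open and turn the carousel until the dropper bottle, the only one with a pointed nozzle, stands in the middle of the opening. Lift it out of its slanted pocket and set it down upright inside the petri dish, without dropping it, and let go. Then slide the shutter fully shut; leave the flat-capped bottles in their pockets, and do not knock over the dish or the glassware on the bench.

Things in the scene. Friction and masses are not known exactly. Their poses are not given: they have to be found in the camera images.
- housing: Fixed round housing, 268 mm across: white base ring, smoked clear hood of outer radius 124 mm up to its flat top 138 mm above the bench. Origin: on the bench, on the vertical axis of carousel and shutter. Its -x axis points through the middle of the front opening, roughly at the robot.
- shutter (a joint): Smoked curved shutter outside the hood, over the opening (108 degrees wide, outer radius 130 mm, top face 144.5 mm up). 0 = shut; grows as it slides round the housing's axis, clockwise from above, its knob passing across the front from the robot's right to its left; stop at 1.95 = fully open. Stays where left; needs about 1.2 N at the knob.
- shutter_knob (a point): Grip point on the shutter's upright black knob, 178 mm up: a round post 15 mm thick (head 18 mm), 144.5 to 195.5 mm above the bench, 108 mm from the axis. Shut, it stands 44 degrees to the right (-y side) of the housing's -x; fully open, 68 degrees to the left. Being round it can be carried along its arc with the fingers kept in one direction.
- carousel (a joint): Turntable inside the housing with six slanted cups 60 degrees apart; counts from where it stood at the start (0 there), positive counter-clockwise seen from above; turns a full turn either way; stays where left; needs about 1.6 N at the crank.
- crank_knob (a point): Grip point, 184 mm above the bench, on the crank's spinner: an upright round aluminium post 17 mm thick, free to spin, 38 mm from the axis, 152.5 to 202.5 mm up, on the black disc above the hood (104 mm across, upper face 153 mm up). It stands opposite the dropper bottle's pocket. Carrying it in a circle round the axis turns the carousel.
- pocket_0 (a point): Centre of the inner floor of the dropper bottle's pocket, 52 mm from the axis, 34 mm above the bench. Pockets are round white cups, inner width 36 mm, 48 mm deep along their axis, leaning outward: the axis rises from the floor away from the carousel's axis, 30 degrees from vertical.
- opening (a point): Fixed point: where a pocket's floor centre is when it stands in the middle of the opening (52 mm from the axis to the housing's -x, 34 mm up). The opening spans 50 degrees to either side; there the wall is missing above 26 mm and the top beyond 80 mm from the axis, so a bottle there can come out along its slant, up and outward.
- dropper_bottle: White bottle (about 45 g), 31 mm thick, 94 mm tall, the only one with a long pointed nozzle; origin at the centre of its underside, z through the nozzle. Straight body to 46 mm, shoulder to 56, round cap 19 mm thick from 60 to 73, nozzle above. In its pocket it leans 30 degrees outward and only the cap can be gripped, fingers in line with the bottle, tips 57 mm or more from the underside.
- petri_dish: Clear glass petri dish lying open on the bench, loose, 60 g, 80 mm across, 15 mm high, floor 2 mm thick, inner width 72 mm; origin at the centre of its underside, z up.
- conical_flask: Bystander: conical flask, 95 mm wide, 113 mm high; origin at the centre of its underside.
- beaker_50: Bystander: small beaker, 50 mm wide, 61 mm high; origin at the centre of its underside.
- wash_bottle: Bystander, fixed: white wash bottle with bent spout, 238 mm high; origin at the centre of its underside.
- flat_cap_a: Flat-capped white bottle, 31 mm thick, 64 mm tall, low blue screw cap 25 mm wide; origin at the centre of its underside; to stay in its pocket.
- pocket_1 (a point): Centre of the inner floor of the pocket that holds flat_cap_a, built like pocket_0.
- flat_cap_b: Flat-capped white bottle, 31 mm thick, 64 mm tall, low blue screw cap 25 mm wide; origin at the centre of its underside; to stay in its pocket.
- pocket_2 (a point): Centre of the inner floor of the pocket that holds flat_cap_b, built like pocket_0.
- flat_cap_c: Flat-capped white bottle, 31 mm thick, 64 mm tall, low blue screw cap 25 mm wide; origin at the centre of its underside; to stay in its pocket.
- pocket_4 (a point): Centre of the inner floor of the pocket that holds flat_cap_c, built like pocket_0.
Things that resemble listed ones, but are neither listed nor needed, are in the scene too. Leave any blue look-alike of the petri_dish alone.

How it is judged:
On the way, in this order (a step that is already met when the one before it is completed fails the run):
1. the shutter is fully open (value of joint shutter above 1.7 rad), for 0.2 s.
2. the dropper bottle, still in its pocket, stands in the middle of the opening (pocket within 11 mm, about 12 degrees, of it) (horizontal distance between pocket_0 and opening below 0.011 m and distance between dropper_bottle and pocket_0 below 0.015 m), for 0.2 s.
3. the bottle is lifted clear of its pocket (distance between dropper_bottle and pocket_0 above 0.065 m), for 0.1 s.
4. the bottle, still held, is lowered into the dish, upright, its underside less than 15 mm above the underside of the dish (horizontal distance between dropper_bottle and petri_dish below 0.028 m and z of dropper_bottle in the frame of petri_dish below 0.015 m and angle between dropper_bottle's own z axis and vertical below 0.2 rad and contact force between the fingers and dropper_bottle above 0.3 N), for 0.05 s.
5. the bottle stands in the dish, released (horizontal distance between dropper_bottle and petri_dish below 0.024 m and z of dropper_bottle in the frame of petri_dish below 0.008 m and angle between dropper_bottle's own z axis and vertical below 0.12 rad and contact force between the fingers and dropper_bottle below 0.05 N), for 0.2 s.
6. the shutter is shut (value of joint shutter below 0.1 rad), for 0.2 s.
At the end, for the whole second after the job is handed in: The dropper bottle stands still and upright (within 7 degrees) on the floor of the petri dish, its centre within 24 mm of the dish's centre; the dish lies flat; the shutter is at rest within 0.1 rad of shut (horizontal distance between dropper_bottle and petri_dish below 0.024 m and z of dropper_bottle in the frame of petri_dish below 0.008 m and angle between dropper_bottle's own z axis and vertical below 0.12 rad and linear speed of dropper_bottle below 0.02 m/s and value of joint shutter below 0.1 rad and velocity of joint shutter below 0.1 rad/s and angle between petri_dish's own z axis and vertical below 0.05 rad); the robot touches nothing.
It fails at once if a flat-capped bottle leaves its pocket (more than 30 mm) (distance between flat_cap_a and pocket_1 above 0.03 m or distance between flat_cap_b and pocket_2 above 0.03 m or distance between flat_cap_c and pocket_4 above 0.03 m).
It fails at once if the flask or the beaker is tipped over (beyond 30 degrees) (angle between any of conical_flask, beaker_50's own z axis and vertical above 0.52 rad).
It fails at once if the dish is tipped over (angle between petri_dish's own z axis and vertical above 0.7 rad).
It also fails if it takes over 67 s, if anything falls off the work surface, if the arm or the gripper's body presses on something with over 40 N, if the wrist force passes 120 N, or if a joint passes its speed limit or range.

## Working session

There is one attempt and no reset: what is moved stays moved. The work goes in short steps, Python scripts to look and compute and a tool call to move; the robot and the scene stay as the last step left them, time stands still between calls to the robot, and variables do not carry over. Pictures are saved under pics/ and viewed, about 8 in all and at most 12, crops included, and the job is handed in when it is done.

Besides the shell and the picture viewer there is one more tool, called after "Call:" as a command line: name --argument value ..., lists and objects as JSON in quotes. step_arm: Moves the arm, as the interface text tells. Its arguments: {"type":"object","properties":{"moves":{"type":"array","items":{"type":"number","minimum":-1,"maximum":1}},"force":{"type":"number"}},"required":["moves"]}

```bash
mkdir -p pics; ls; python3 - <<'E'
from rig import manip,get_image
import cv2
print(manip.get_state())
for n in("side","top"):
    d=get_image(n); cv2.imwrite(f"pics/{n}0.png",d["frame"]); print(n,d["fx"],d["fy"],d["cx"],d["cy"],d["rvec"],d["tvec"])
E
```

```text
pics
{'clock': 0.0, 'qpos': array([ 1.13801067e+00,  2.76593657e-01,  1.50612459e+00,  4.67853174e-07,
        1.36067767e+00, -1.20986952e-01]), 'qd': array([ 0.00187473,  0.00116225, -0.00100261, -0.00142964,  0.00139796,
       -0.00049589]), 'effort': array([ 1.71274522e-03, -4.16782093e+01, -2.45810062e+01,  7.84544773e-05,
        1.09973652e-02, -5.90131421e-06]), 'position': array([0.1761561 , 0.54676721, 0.2080439 ]), 'ee_rot': array([-2.46690898e-04,  1.55268593e-01,  9.87871880e-01, -8.67224122e-04]), 'contact_force': array([0.41464967, 0.2000631 , 0.67935329]), 'moment': array([-0.01531242,  0.04492419, -0.00535308]), 'width': 0.08567818546009737}
side 503.93103993678045 503.93103993678045 321.6890061784737 198.36420452169702 [ 2.50565924  0.11214213 -0.04689652] [-0.5136154  -0.07930968  2.07380506]
top 430.53272092455137 430.53272092455137 319.9880182683292 197.39624765176157 [ 2.17035786 -2.23277765  0.07563867] [-0.13220435  0.5497396   1.68519146]
```

View pics/side0.png

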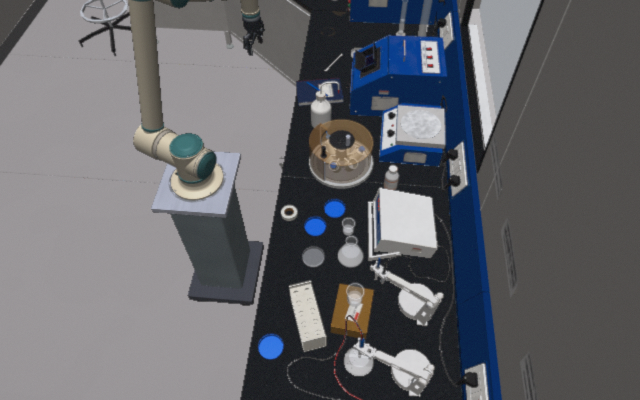

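View pics/top0.png

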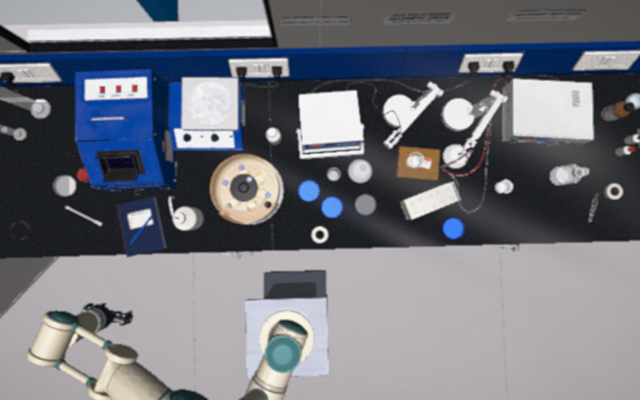

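The side view has the housing at about (341,160), the clear dish at (313,257), and the blue look-alikes at (315,226), (334,208) and (270,346). In the top view the housing is at (247,188) and the clear dish at (365,204). Next I'll make enlarged crops.

```bash
python3 - <<'E'
import cv2,numpy as np
s=cv2.imread("pics/side0.png");t=cv2.imread("pics/top0.png")
a=cv2.resize(s[110:190,300:380],None,fx=5,fy=5,interpolation=cv2.INTER_CUBIC)
b=cv2.resize(t[148:228,207:287],None,fx=5,fy=5,interpolation=cv2.INTER_CUBIC)
c=cv2.resize(s[200:280,300:380],None,fx=2.5,fy=2.5,interpolation=cv2.INTER_CUBIC)
d=cv2.resize(t[148:228,310:390],None,fx=2.5,fy=2.5,interpolation=cv2.INTER_CUBIC)
z=np.zeros((200,400,3),np.uint8)
cv2.imwrite("pics/c1.png",np.vstack([np.hstack([a,b]),np.hstack([c,d,z])]))
E
```

```text
(no output)
```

View pics/c1.png

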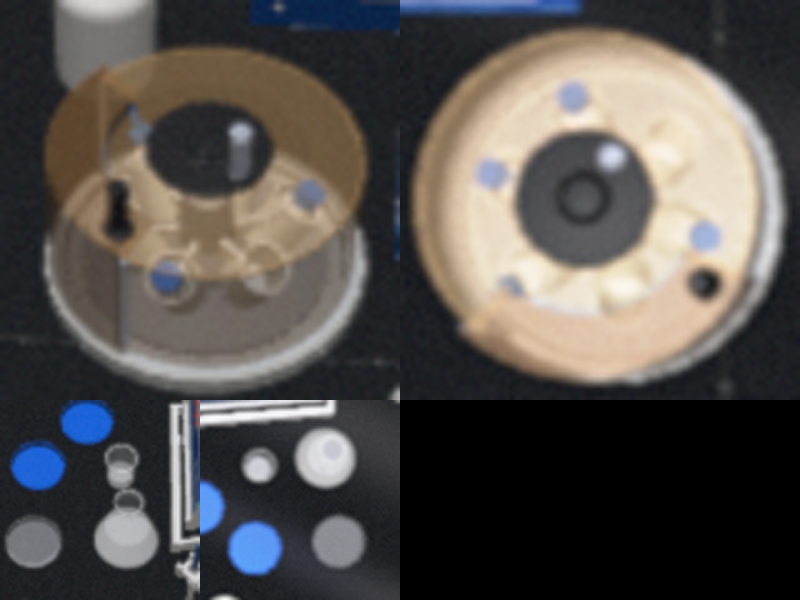

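In the top crop: disc centre (243.6,187.4), crank top (249.4,179.4), shutter knob top (268.2,204.6, shut). The dropper is at about (229.6,205), front-left and opposite the crank. The clear dish is at (365.6,204.8).

```bash
cat > h.py <<'E'
import numpy as np,cv2
from scipy.spatial.transform import Rotation as R
from rig import manip,get_image
def cam(n):
    d=get_image(n);return d["frame"],d
def ray(d,u,v,z):
    Rm=cv2.Rodrigues(np.array(d["rvec"],float))[0];t=np.array(d["tvec"],float).ravel()
    o=-Rm.T@t;r=Rm.T@np.array([(u-d["cx"])/d["fx"],(v-d["cy"])/d["fy"],1])
    return (o+r*(z-o[2])/r[2])
def proj(d,P):
    K=np.array([[d["fx"],0,d["cx"]],[0,d["fy"],d["cy"]],[0,0,1]])
    return cv2.projectPoints(np.array(P,float).reshape(-1,3),np.array(d["rvec"],float),np.array(d["tvec"],float),K,None)[0].reshape(-1,2)
E
python3 - <<'E'
from h import *
np.set_printoptions(precision=4,suppress=True)
_,t=cam("top");_,s=cam("side")
for n,z,a,b in [("disc",.153,(243.6,187.4),(341.6,140)),("crank",.2025,(249.4,179.4),(348,135.6)),("knob",.1955,(268.2,204.6),(323.6,146.8)),("dish",.01,(365.6,204.8),(313.2,256.8)),("flask",.02,(360,171.5),None),("beaker",.03,(334,174.4),None)]:
    p=ray(t,*a,z);q=ray(s,*b,z) if b else None
    print(n,p,q)
# dish: grey segmentation
for n,d,(x0,x1,y0,y1) in [("top",t,(350,382,190,220)),("side",s,(298,330,243,270))]:
    f=d["frame"][y0:y1,x0:x1].max(2); _,m=cv2.threshold(f,0,255,cv2.THRESH_OTSU)
    N,l,st,c=cv2.connectedComponentsWithStats(m); i=1+np.argmax(st[1:,4]); print(n,st[i],c[i]+[x0,y0],ray(d,*(c[i]+[x0,y0]),.0075))
E
```

```text
disc [0.5825 0.1304 0.153 ] [0.5843 0.126  0.153 ]
crank [0.6061 0.1015 0.2025] [0.6091 0.1049 0.2025]
knob [0.5159 0.0383 0.1955] [0.5203 0.0458 0.1955]
dish [ 0.5116 -0.3278  0.01  ] [ 0.5149 -0.3276  0.01  ]
flask [ 0.6437 -0.309   0.02  ] None
beaker [ 0.6339 -0.2052  0.03  ] None
top [  5   4  21  21 343] [364.9796 204.4169] [ 0.5133 -0.3257  0.0075]
side [  4   4  22  20 343] [312.8921 256.7988] [ 0.5136 -0.3263  0.0075]
```

```bash
cat >> h.py <<'E'
AX=np.array([.583,.128]);A0=np.radians(188.9)
def tooly(q): return R.from_quat([q[1],q[2],q[3],q[0]]).as_matrix()
def plan(wps,start=None):
    """wps: list of calls; call = list of (x,y,z,phi_deg,hand); prints call rows relative to the pose at call start"""
    if start is None:
        s=manip.get_state();M=tooly(s["ee_rot"]);p=s["position"];ph=np.degrees(np.arctan2(M[1,1],M[0,1]))
    else: p,ph=np.array(start[:3]),start[3]
    for c in wps:
        a=np.radians(ph);Y=np.array([np.cos(a),np.sin(a),0]);Z=np.array([0,0,-1.]);X=np.cross(Y,Z)
        out=[]
        for x,y,z,f,h in c:
            d=(np.array([x,y,z])-p)/.5
            out+=[round(float(v),3)+0. for v in(d@X,d@Y,d@Z,-((f-ph+180)%360-180)/180,h)]
        print(out);p=np.array(c[-1][:3]);ph=c[-1][3]
def knob(th,z,off=0,r=.108,hand=.3):  # th = shutter value
    a=np.radians(188.9+44)-th
    return (AX[0]+r*np.cos(a),AX[1]+r*np.sin(a),z,np.degrees(a)-90,hand)
E
python3 - <<'E'
from h import *
_,t=cam("top")
for z in(.0,.1,.2):print(ray(t,185,213,z), ray(t,178,200,z))
s=manip.get_state();M=tooly(s["ee_rot"]);print(M,s["clock"])
k=knob(0,.30,hand=.2);print(k)
x0,y0=.176,.547
h=-0.0
plan([[(x0,y0,.25,72,h),(x0,y0,.30,72,h),(x0,y0,.35,72,h),(x0,y0,.39,72,h),(.20,.50,.39,80,h)]])
seg=[np.linspace(0,1,11)[i] for i in range(1,11)]
P=np.array([.2,.5,.39]);Q=np.array([k[0],k[1],.30])
rows=[(*(P+(Q-P)*f),80+(k[3]-80)*f,h) for f in seg]
plan([rows[:5],rows[5:]],start=(.2,.5,.39,80))
E
```

```text
[0.49968139 0.38836986 0.        ] [0.55201389 0.41538252 0.        ]
[0.49710105 0.35868735 0.1       ] [0.54638023 0.38412397 0.1       ]
[0.49452071 0.32900484 0.2       ] [0.54074657 0.35286541 0.2       ]
[[-9.51776537e-01  3.06791946e-01 -3.53862862e-04]
 [ 3.06792134e-01  9.51776229e-01 -7.72535582e-04]
 [ 9.97905665e-05 -8.43843583e-04 -9.99999639e-01]] 0.25
(np.float64(0.5178535373235095), np.float64(0.04186093568687532), 0.3, np.float64(142.9), 0.2)
[0.001, 0.0, -0.083, 0.001, 0.0, 0.001, 0.0, -0.183, 0.001, 0.0, 0.001, 0.0, -0.283, 0.001, 0.0, 0.001, 0.0, -0.363, 0.001, 0.0, -0.074, -0.075, -0.363, -0.044, 0.0]
[-0.079, -0.079, 0.018, -0.035, 0.0, -0.157, -0.158, 0.036, -0.07, 0.0, -0.236, -0.238, 0.054, -0.105, 0.0, -0.314, -0.317, 0.072, -0.14, 0.0, -0.393, -0.396, 0.09, -0.175, 0.0]
[-0.026, -0.109, 0.018, -0.035, 0.0, -0.051, -0.217, 0.036, -0.07, 0.0, -0.077, -0.326, 0.054, -0.105, 0.0, -0.103, -0.434, 0.072, -0.14, 0.0, -0.128, -0.543, 0.09, -0.175, 0.0]
```

Call:
step_arm --moves '[0,0,-0.08,0,0,0,0,-0.18,0,0,0,0,-0.28,0,0,0,0,-0.36,0,0,-0.074,-0.075,-0.36,-0.044,0]'

```text
clock: 0.75
position: [0.1993, 0.5088, 0.3946]
ee_rot: [0.002, 0.082, 0.997, 0.007]
contact_force: [2.5, -1.5, -0.9]
width: 0.0427
```

Call:
step_arm --moves '[-0.07,-0.07,0.018,-0.035,0,-0.14,-0.14,0.036,-0.07,0,-0.21,-0.21,0.054,-0.105,0,-0.28,-0.28,0.072,-0.14,0,-0.34,-0.34,0.09,-0.175,0]'

```text
clock: 1.25
position: [0.3378, 0.3038, 0.3437]
ee_rot: [0.0, -0.189, 0.982, -0.0]
contact_force: [0.2, 0.3, 0.6]
width: 0.0426
```

```bash
python3 - <<'E'
from h import *
s=manip.get_state();M=tooly(s["ee_rot"]);print(s["position"],np.degrees(np.arctan2(M[1,1],M[0,1])),M[:,2],s["width"],s["qpos"],s["clock"])
k=knob(0,.28)
p=s["position"];ph=np.degrees(np.arctan2(M[1,1],M[0,1]))
Q=np.array(k[:3])
plan([[(*(p+(Q-p)*f),ph+(k[3]-ph)*f,0.) for f in (.2,.4,.6,.8,1)]])
plan([[(k[0],k[1],z,k[3],0.) for z in (.28,.25,.21,.173,.173)]],start=(*k[:4],))
E
```

```text
[0.33780111 0.30380533 0.34371916] 111.79750342659939 [ 8.62356075e-04  1.14531631e-04 -9.99999622e-01] 0.04256809787083036 [ 5.79430606e-01  3.93511812e-02  1.47227785e+00 -3.76986139e-04
  1.62917931e+00 -1.37182616e+00] 1.25
[-0.028, -0.124, 0.025, -0.035, 0.0, -0.056, -0.248, 0.051, -0.069, 0.0, -0.084, -0.372, 0.076, -0.104, 0.0, -0.112, -0.496, 0.102, -0.138, 0.0, -0.14, -0.62, 0.127, -0.173, 0.0]
[0.0, 0.0, 0.0, 0.0, 0.0, 0.0, 0.0, 0.06, 0.0, 0.0, 0.0, 0.0, 0.14, 0.0, 0.0, 0.0, 0.0, 0.214, 0.0, 0.0, 0.0, 0.0, 0.214, 0.0, 0.0]
```

Call:
step_arm --moves '[-0.02,-0.095,0.02,-0.035,0,-0.04,-0.19,0.04,-0.069,0,-0.065,-0.285,0.06,-0.104,0,-0.085,-0.38,0.08,-0.138,0,-0.107,-0.475,0.1,-0.173,0]'

```text
clock: 1.75
position: [0.4746, 0.1028, 0.2936]
ee_rot: [0.0, -0.446, 0.895, 0.0]
contact_force: [0.3, 1.2, 0.4]
width: 0.0423
```

Call:
step_arm --moves '[0,0,0,0,0]'

```text
clock: 1.85
position: [0.4763, 0.0995, 0.2918]
ee_rot: [-0.001, -0.441, 0.897, -0.001]
contact_force: [-0.9, 1.2, -0.3]
width: 0.0429
```

```bash
python3 - <<'E'
from h import *
k=knob(0,.28)
plan([[(*k[:3],k[3],0.)]*3])
plan([[(k[0],k[1],z,k[3],0.) for z in (.25,.21,.173,.173)]],start=(*k[:4],))
E
```

```text
[0.041, -0.136, 0.024, -0.003, 0.0, 0.041, -0.136, 0.024, -0.003, 0.0, 0.041, -0.136, 0.024, -0.003, 0.0]
[0.0, 0.0, 0.06, 0.0, 0.0, 0.0, 0.0, 0.14, 0.0, 0.0, 0.0, 0.0, 0.214, 0.0, 0.0, 0.0, 0.0, 0.214, 0.0, 0.0]
```

Call:
step_arm --moves '[0.041,-0.136,0.024,-0.003,0,0.041,-0.136,0.024,-0.003,0,0.041,-0.136,0.024,-0.003,0]'

```text
clock: 2.15
position: [0.5166, 0.0455, 0.2809]
ee_rot: [-0.001, -0.446, 0.895, 0.0]
contact_force: [-0.5, 0.8, -0.4]
width: 0.0425
```

```bash
python3 - <<'E'
from h import *
k=knob(0,.28)
plan([[(k[0],k[1],z,k[3],0.) for z in (.25,.21,.173,.173)]])
ims=[]
for n,(u,v) in (("top",(248,190)),("side",(335,145))):
    f,d=cam(n); pr=proj(d,[[k[0],k[1],.1955]])[0];print(n,pr)
    f=f.copy(); cv2.imwrite(f"pics/{n}1.png",f)
    ims.append(cv2.resize(f[v-40:v+40,u-40:u+40],None,fx=5,fy=5,interpolation=cv2.INTER_CUBIC))
cv2.imwrite("pics/c2.png",np.hstack(ims))
E
```

```text
[0.004, -0.006, 0.062, 0.001, 0.0, 0.004, -0.006, 0.142, 0.001, 0.0, 0.004, -0.006, 0.216, 0.001, 0.0, 0.004, -0.006, 0.216, 0.001, 0.0]
top [267.17277196 204.07597797]
side [322.86511706 147.52303951]
```

View pics/c2.png

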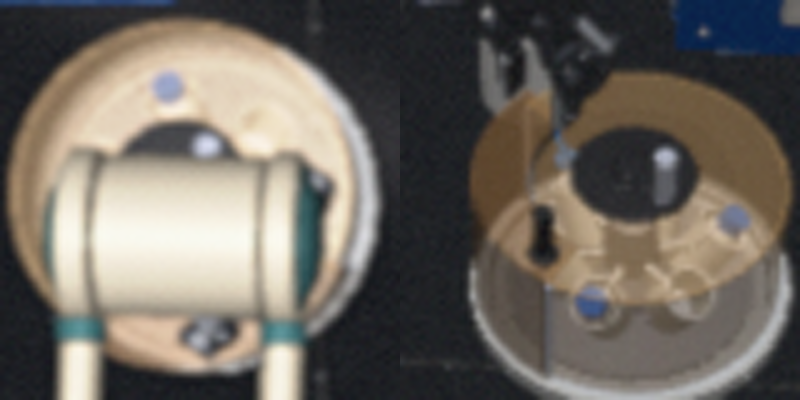

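The view shows the gripper above the knob, with the knob still at about side (323,148), which matches the prediction. Next I'll descend.

Call:
step_arm --moves '[0.004,-0.006,0.06,0,0,0.004,-0.006,0.14,0,0,0.004,-0.006,0.216,0,0,0.004,-0.006,0.216,0,0.3,0.004,-0.006,0.216,0,0.3]'

```text
clock: 2.75
position: [0.5166, 0.0449, 0.1748]
ee_rot: [0.0, -0.449, 0.894, 0.0]
contact_force: [-0.1, 0.1, 0.2]
width: 0.0301
```

```bash
python3 - <<'E'
from h import *
s=manip.get_state();print(s["position"],s["contact_force"],s["width"])
ths=np.linspace(0,2.05,26)[1:]
rows=[knob(t,.173) for t in ths]
plan([rows[i:i+5] for i in range(0,25,5)],start=knob(0,.173)[:4])
E
```

```text
[0.51662603 0.0448906  0.17481726] [-0.09623865  0.14455367  0.18286938] 0.030056750950661158
[-0.001, 0.018, 0.0, 0.026, 0.3, -0.003, 0.035, 0.0, 0.052, 0.3, -0.007, 0.053, 0.0, 0.078, 0.3, -0.012, 0.07, 0.0, 0.104, 0.3, -0.018, 0.086, 0.0, 0.131, 0.3]
[-0.001, 0.018, 0.0, 0.026, 0.3, -0.003, 0.035, 0.0, 0.052, 0.3, -0.007, 0.053, 0.0, 0.078, 0.3, -0.012, 0.07, 0.0, 0.104, 0.3, -0.018, 0.086, 0.0, 0.131, 0.3]
[-0.001, 0.018, 0.0, 0.026, 0.3, -0.003, 0.035, 0.0, 0.052, 0.3, -0.007, 0.053, 0.0, 0.078, 0.3, -0.012, 0.07, 0.0, 0.104, 0.3, -0.018, 0.086, 0.0, 0.131, 0.3]
[-0.001, 0.018, 0.0, 0.026, 0.3, -0.003, 0.035, 0.0, 0.052, 0.3, -0.007, 0.053, 0.0, 0.078, 0.3, -0.012, 0.07, 0.0, 0.104, 0.3, -0.018, 0.086, 0.0, 0.131, 0.3]
[-0.001, 0.018, 0.0, 0.026, 0.3, -0.003, 0.035, 0.0, 0.052, 0.3, -0.007, 0.053, 0.0, 0.078, 0.3, -0.012, 0.07, 0.0, 0.104, 0.3, -0.018, 0.086, 0.0, 0.131, 0.3]
```

Call:
step_arm --moves '[-0.001,0.018,0,0.026,0.3,-0.003,0.035,0,0.052,0.3,-0.007,0.053,0,0.078,0.3,-0.012,0.07,0,0.104,0.3,-0.018,0.086,0,0.131,0.3]'

```text
clock: 3.25
position: [0.4895, 0.0776, 0.1773]
ee_rot: [0.003, -0.254, 0.967, -0.001]
contact_force: [0.9, 0.7, 0.4]
width: 0.0303
```

Call:
step_arm --moves '[-0.001,0.018,0,0.026,0.3,-0.003,0.035,0,0.052,0.3,-0.007,0.053,0,0.078,0.3,-0.012,0.07,0,0.104,0.3,-0.018,0.086,0,0.131,0.3]'

```text
clock: 3.75
position: [0.4761, 0.1196, 0.1773]
ee_rot: [0.003, -0.052, 0.999, 0.0]
contact_force: [-0.2, 0.2, 0.2]
width: 0.0296
```

```bash
python3 - <<'E'
from h import *
s=manip.get_state();print(s["position"],knob(.82,.173),s["contact_force"],s["width"],s["clock"])
M=tooly(s["ee_rot"]);print(np.degrees(np.arctan2(M[1,1],M[0,1])))
ths=np.linspace(.82,2.05,16)[1:]
rows=[knob(t,.173) for t in ths]
plan([rows[i:i+5] for i in range(0,15,5)])
E
```

```text
[0.47609406 0.11964172 0.17734478] (np.float64(0.47557548393320914), np.float64(0.11686566805704957), 0.173, np.float64(95.91746079927253), 0.3) [-0.153268    0.18562723  0.19486774] 0.029563655687718904 3.75
95.90704479377676
[0.001, 0.012, 0.009, 0.026, 0.3, -0.001, 0.03, 0.009, 0.052, 0.3, -0.005, 0.047, 0.009, 0.078, 0.3, -0.01, 0.064, 0.009, 0.104, 0.3, -0.016, 0.081, 0.009, 0.13, 0.3]
[-0.001, 0.018, 0.0, 0.026, 0.3, -0.003, 0.035, 0.0, 0.052, 0.3, -0.007, 0.053, 0.0, 0.078, 0.3, -0.012, 0.07, 0.0, 0.104, 0.3, -0.018, 0.086, 0.0, 0.131, 0.3]
[-0.001, 0.018, 0.0, 0.026, 0.3, -0.003, 0.035, 0.0, 0.052, 0.3, -0.007, 0.053, 0.0, 0.078, 0.3, -0.012, 0.07, 0.0, 0.104, 0.3, -0.018, 0.086, 0.0, 0.131, 0.3]
```

Call:
step_arm --moves '[-0.001,0.016,0.004,0.026,0.3,-0.003,0.033,0.006,0.052,0.3,-0.007,0.051,0.006,0.078,0.3,-0.012,0.068,0.006,0.104,0.3,-0.018,0.084,0.006,0.131,0.3]'

```text
clock: 4.25
position: [0.4807, 0.1626, 0.1744]
ee_rot: [0.003, 0.154, 0.988, 0.001]
contact_force: [-0.3, 0.9, 0.3]
width: 0.0302
```

Call:
step_arm --moves '[-0.001,0.018,0,0.026,0.3,-0.003,0.035,0,0.052,0.3,-0.007,0.053,0,0.078,0.3,-0.012,0.07,0,0.104,0.3,-0.018,0.086,0,0.131,0.3]'

```text
clock: 4.75
position: [0.5023, 0.201, 0.1745]
ee_rot: [0.002, 0.352, 0.936, 0.002]
contact_force: [-0.7, 0.5, 0.1]
width: 0.03
```

Call:
step_arm --moves '[-0.001,0.018,0,0.026,0.3,-0.003,0.035,0,0.052,0.3,-0.007,0.053,0,0.078,0.3]'

```text
clock: 5.05
position: [0.5222, 0.2187, 0.1745]
ee_rot: [0.002, 0.464, 0.886, 0.002]
contact_force: [-0.6, -0.1, 0.7]
width: 0.0299
```

Call:
step_arm --moves '[-0.002,0.018,0,0.026,0.3,-0.004,0.035,0,0.052,0.3,-0.004,0.035,0,0.052,0.3]'

```text
clock: 5.35
position: [0.5384, 0.2271, 0.1741]
ee_rot: [0.002, 0.533, 0.846, 0.003]
contact_force: [1.1, -1.4, -0.2]
width: 0.03
```

```bash
python3 - <<'E'
from h import *
s=manip.get_state();p=s["position"];print(p,knob(2.05,.173),s["contact_force"],s["width"],s["clock"],s["qpos"])
d=p[:2]-AX;print(np.hypot(*d),np.radians(232.9)-np.arctan2(d[1],d[0]))
E
```

```text
[0.53843097 0.22705851 0.17407177] (np.float64(0.536600690739165), np.float64(0.22552488964422054), 0.173, np.float64(25.443651998181267), 0.3) [ 1.05691117 -1.40895727 -0.16232559] 0.02996895167798871 5.35 [ 2.79767017e-01  3.07212991e-01  1.54779530e+00  4.11566506e-04
  1.28012041e+00 -1.66535491e-01]
0.1086231440627919 2.0712828236773078
```

```bash
python3 - <<'E'
from h import *
c=AX+.038*np.array([np.cos(-np.pi/4),np.sin(-np.pi/4)]);print(c)
s=manip.get_state();p=s["position"]
a=[(p[0],p[1],.22,25.5,0),(p[0],p[1],.265,25.5,0),(p[0]+.025,p[1]-.042,.265,31,0),(p[0]+.05,p[1]-.085,.265,38,0),(*c,.265,45,0)]
b=[(*c,.265,45,0)]*2
plan([a,b])
E
```

```text
[0.60987006 0.10112994]
[0.0, 0.0, -0.092, 0.0, 0.0, 0.0, 0.0, -0.182, 0.0, 0.0, -0.097, 0.009, -0.182, -0.03, 0.0, -0.197, 0.017, -0.182, -0.069, 0.0, -0.289, 0.02, -0.182, -0.108, 0.0]
[0.0, 0.0, 0.0, 0.0, 0.0, 0.0, 0.0, 0.0, 0.0, 0.0]
```

Call:
step_arm --moves '[0,0,-0.092,0,0,0,0,-0.182,0,0,-0.097,0.009,-0.182,-0.03,0,-0.197,0.017,-0.182,-0.069,0,-0.289,0.02,-0.182,-0.108,0]'

```text
clock: 5.85
position: [0.6084, 0.0986, 0.265]
ee_rot: [0.002, 0.379, 0.925, 0.001]
contact_force: [0.0, 0.9, 0.1]
width: 0.0427
```

Call:
step_arm --moves '[0,0,0,0,0,0,0,0,0,0]'

```text
clock: 6.05
position: [0.6075, 0.0988, 0.2634]
ee_rot: [0.001, 0.384, 0.923, 0.001]
contact_force: [-1.7, 0.1, 0.3]
width: 0.0426
```

```bash
python3 - <<'E'
from h import *
s=manip.get_state();print(s["position"],s["clock"])
c=(.6099,.1011)
plan([[(*c,.225,45,0),(*c,.179,45,0),(*c,.179,45,0)]])
ims=[]
for n,(u,v) in (("top",(248,190)),("side",(335,145))):
    f,d=cam(n); cv2.imwrite(f"pics/{n}2.png",f)
    ims.append(cv2.resize(f[v-40:v+40,u-40:u+40],None,fx=5,fy=5,interpolation=cv2.INTER_CUBIC))
cv2.imwrite("pics/c3.png",np.hstack(ims))
E
```

```text
[0.60751728 0.09875593 0.26339485] 6.05
[0.0, 0.007, 0.077, -0.001, 0.0, 0.0, 0.007, 0.169, -0.001, 0.0, 0.0, 0.007, 0.169, -0.001, 0.0]
```

View pics/c3.png

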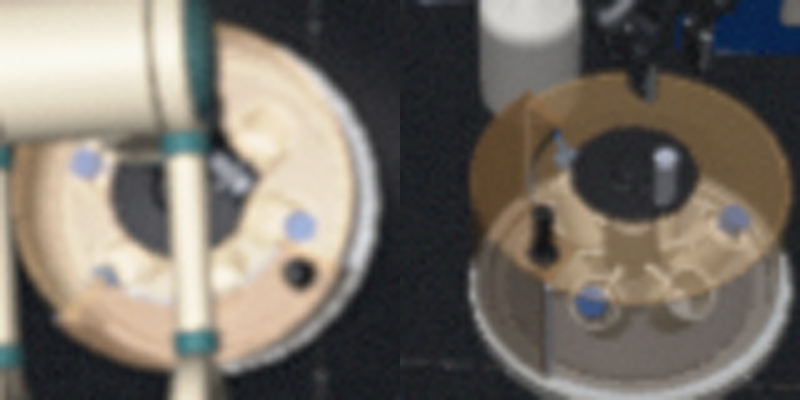

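The picture shows the shutter knob still at its shut position, top (268,204), so the cage missed it. I'll check the projection against the gripper.

```bash
python3 - <<'E'
from h import *
_,t=cam("top");_,s=cam("side")
st=manip.get_state();p=st["position"];M=tooly(st["ee_rot"])
pts=[p+M@np.array([0,y,.012]) for y in(-.021,.021)]
for n,d,o in(("top",t,(208,150)),("side",s,(295,105))):
    print(n,(proj(d,pts)-o)*5)
    for q,l in(((.583,.128,.153),"disc"),((.6099,.1011,.2025),"crank"),((.518,.042,.1955),"knob")): print(l,(proj(d,[q])-o)*5)
    # base ring fit circles at z0, r=.134
    a=np.linspace(0,2*np.pi,9)[:-1]
    print("ring",((proj(d,[(.583+.134*np.cos(x),.128+.134*np.sin(x),0.0) for x in a])-o)*5).round().tolist())
    f=d["frame"]; u,v=o
    f=cv2.resize(f[v:v+80,u:u+80],None,fx=5,fy=5,interpolation=cv2.INTER_CUBIC)
    for z,r in((0.,.134),(.138,.124),(.153,.052)):
        a=np.linspace(0,2*np.pi,60)
        for P in (proj(d,[(.583+r*np.cos(x),.128+r*np.sin(x),z) for x in a])-o)*5: cv2.circle(f,tuple(int(k) for k in P),1,(0,255,0),-1)
    for P in (proj(d,pts)-o)*5: cv2.circle(f,tuple(int(k) for k in P),4,(0,0,255),1)
    cv2.imwrite(f"pics/o_{n}.png",f)
a=cv2.imread("pics/o_top.png");b=cv2.imread("pics/o_side.png");cv2.imwrite("pics/c4.png",np.hstack([a,b]))
E
```

```text
top [[219.87208019 160.59352501]
 [175.23131489 118.37913727]]
disc [[181.2550417  186.22380705]]
crank [[207.51704107 141.60908291]]
knob [[295.6615951  270.17779768]]
ring [[209.0, 34.0], [91.0, 86.0], [43.0, 206.0], [95.0, 323.0], [216.0, 370.0], [334.0, 317.0], [381.0, 196.0], [329.0, 80.0]]
side [[242.55153644 125.48534172]
 [284.38475816  99.40020466]]
disc [[231.57440676 173.06579974]]
crank [[265.70585576 156.71786361]]
knob [[139.53458956 212.49112234]]
ring [[387.0, 309.0], [345.0, 221.0], [238.0, 181.0], [125.0, 207.0], [68.0, 288.0], [104.0, 379.0], [216.0, 425.0], [335.0, 395.0]]
```

View pics/c4.png

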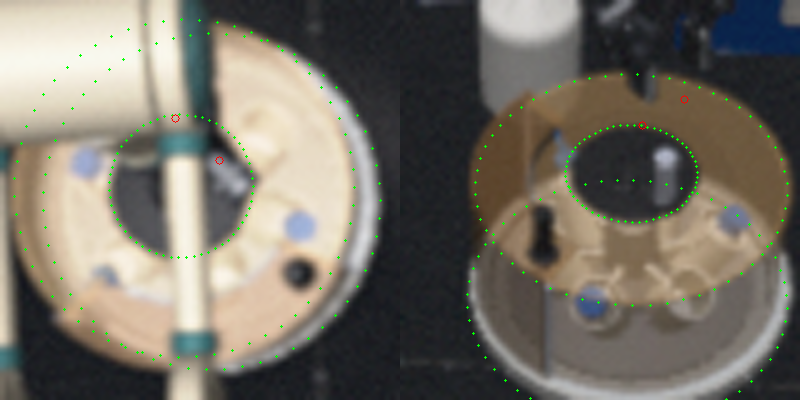

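```bash
python3 - <<'E'
from h import *
_,s=cam("side")
b=cv2.imread("pics/side0.png")
st=manip.get_state();M2=tooly(st["ee_rot"])
a=np.radians(142.9);M1=np.c_[[-np.sin(a),np.cos(a),0],[np.cos(a),np.sin(a),0],[0,0,-1]]
for n,p,M in(("side1",(.5166,.0455,.2809),M1),("side2",st["position"],M2)):
    f=cv2.imread(f"pics/{n}.png");d=(cv2.absdiff(f,b).max(2)>35)
    for u in range(305,362,2):
        v=np.where(d[90:150,u])[0]
        if len(v): print(n,u,"low v",v.max()+90,end="; ")
    print()
    for y in(-.035,-.021,.021,.035):
        print(y,proj(s,[p+M@np.array([0,y,z]) for z in(-.06,0,.014)]).round(1).tolist())
E
```

```text
side1 307 low v 103; side1 309 low v 104; side1 311 low v 112; side1 313 low v 114; side1 315 low v 120; side1 317 low v 123; side1 319 low v 122; side1 321 low v 113; side1 323 low v 117; side1 325 low v 128; side1 327 low v 129; side1 329 low v 129; side1 331 low v 125; side1 333 low v 123; side1 335 low v 121; side1 337 low v 114; 
-0.035 [[329.7, 124.0], [329.6, 135.7], [329.6, 138.4]]
-0.021 [[326.8, 122.1], [326.8, 133.8], [326.7, 136.5]]
0.021 [[318.0, 116.4], [318.3, 128.3], [318.3, 130.9]]
0.035 [[315.2, 114.6], [315.5, 126.4], [315.5, 129.1]]
side2 335 low v 109; side2 337 low v 109; side2 339 low v 107; side2 341 low v 122; side2 343 low v 124; side2 345 low v 121; side2 347 low v 90; side2 349 low v 90; side2 351 low v 106; side2 353 low v 114; side2 355 low v 114; side2 357 low v 112; side2 359 low v 105; side2 361 low v 106; 
-0.035 [[341.1, 118.0], [340.8, 129.6], [340.7, 132.3]]
-0.021 [[344.1, 116.2], [343.6, 127.9], [343.5, 130.5]]
0.021 [[352.7, 111.0], [352.0, 122.7], [351.9, 125.3]]
0.035 [[355.5, 109.2], [354.8, 120.9], [354.6, 123.6]]
```

The fingers in the side view sit about 7–8 px (roughly 30 mm) higher than predicted. So the true tips are about 20–25 mm above the reported TCP height, which explains the miss at z=0.174. I'll go back to the knob and descend in small steps while watching the force.

```bash
python3 - <<'E'
from h import *
s=manip.get_state();p=s["position"];M=tooly(s["ee_rot"]);ph=np.degrees(np.arctan2(M[1,1],M[0,1]))
k=knob(0,.25)
rows=[(*(p+(np.array(k[:3])-p)*f),ph+(k[3]-ph)*f,0.) for f in np.linspace(0,1,13)[1:]]
rows+=[rows[-1]]*2
plan([rows[:5],rows[5:10],rows[10:]])
E
```

```text
[0.004, -0.017, 0.002, -0.045, 0.0, 0.007, -0.035, 0.004, -0.091, 0.0, 0.011, -0.052, 0.006, -0.136, 0.0, 0.014, -0.07, 0.008, -0.181, 0.0, 0.018, -0.087, 0.01, -0.226, 0.0]
[0.014, -0.011, 0.002, -0.045, 0.0, 0.028, -0.022, 0.004, -0.091, 0.0, 0.042, -0.033, 0.006, -0.136, 0.0, 0.056, -0.043, 0.008, -0.181, 0.0, 0.07, -0.054, 0.01, -0.226, 0.0]
[0.018, 0.001, 0.002, -0.045, 0.0, 0.035, 0.002, 0.004, -0.091, 0.0, 0.035, 0.002, 0.004, -0.091, 0.0, 0.035, 0.002, 0.004, -0.091, 0.0]
```

Call:
step_arm --moves '[0.004,-0.017,0.002,-0.045,0,0.007,-0.035,0.004,-0.091,0,0.011,-0.052,0.006,-0.136,0,0.014,-0.07,0.008,-0.181,0,0.018,-0.087,0.01,-0.226,0]'

```text
clock: 6.8
position: [0.5693, 0.0759, 0.2571]
ee_rot: [0.0, 0.034, 0.999, 0.0]
contact_force: [-0.9, 0.5, -0.6]
width: 0.0427
```

Call:
step_arm --moves '[0.014,-0.011,0.002,-0.045,0,0.028,-0.022,0.004,-0.091,0,0.042,-0.033,0.006,-0.136,0,0.056,-0.043,0.008,-0.181,0,0.07,-0.054,0.01,-0.226,0]'

```text
clock: 7.3
position: [0.5324, 0.0517, 0.2521]
ee_rot: [0.0, -0.315, 0.949, 0.0]
contact_force: [0.9, -0.5, 0.2]
width: 0.0426
```

Call:
step_arm --moves '[0.018,0.001,0.002,-0.045,0,0.035,0.002,0.004,-0.091,0,0.035,0.002,0.004,-0.091,0,0.035,0.002,0.004,-0.091,0]'

```text
clock: 7.7
position: [0.5185, 0.042, 0.2503]
ee_rot: [0.0, -0.443, 0.897, -0.0]
contact_force: [0.6, -0.2, -0.2]
width: 0.0426
```

```bash
python3 - <<'E'
from h import *
s=manip.get_state();print(s["position"],s["clock"],s["contact_force"])
k=knob(0,.25)
plan([[(k[0],k[1],z,k[3],0.) for z in (.21,.175,.16,.16)]])
E
```

```text
[0.518459   0.04198834 0.25025299] 7.7 [ 0.60819459 -0.21069195 -0.15754287]
[0.001, 0.001, 0.081, -0.002, 0.0, 0.001, 0.001, 0.151, -0.002, 0.0, 0.001, 0.001, 0.181, -0.002, 0.0, 0.001, 0.001, 0.181, -0.002, 0.0]
```

Call:
step_arm --moves '[0,0,0.08,0,0,0,0,0.15,0,0,0,0,0.18,0,0,0,0,0.18,0,0]'

```text
clock: 8.1
position: [0.5168, 0.0419, 0.1575]
ee_rot: [-0.002, -0.443, 0.896, 0.001]
contact_force: [0.0, -0.4, -0.5]
width: 0.0427
```

Call:
step_arm --force 20 --moves '[0,0,0,0,0.5,0,0,0,0,0.8,0,0,0,0,0.8]'

```text
clock: 8.4
position: [0.5162, 0.044, 0.161]
ee_rot: [-0.001, -0.443, 0.896, 0.003]
contact_force: [-5.2, 6.3, 1.2]
width: 0.0163
```

```bash
python3 - <<'E'
from h import *
s=manip.get_state();p=s["position"];print(p,s["clock"],s["contact_force"],s["width"])
f,d=cam("side")
print(proj(d,[p,p+[0,0,.03]]))
cv2.imwrite("pics/c5.png",cv2.resize(f[90:180,280:380],None,fx=6,fy=6,interpolation=cv2.INTER_CUBIC))
E
```

```text
[0.51622102 0.04395091 0.16098769] 8.4 [-5.24825258  6.25790472  1.16822755] 0.01627493243142793
[[322.5400942  153.13484567]
 [322.49333627 147.88695291]]
```

View pics/c5.png

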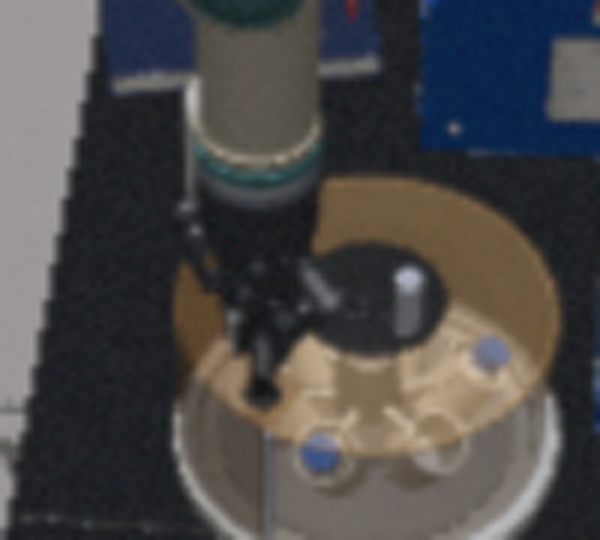

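The fingers are now around the knob: the width stopped at 16 mm, and in the crop the tips sit at the post near (263,380). I'll loosen them, go lower and carry the knob round.

Call:
step_arm --moves '[0,0,0,0,0.4,0,0,0.02,0,0.4,0,0,0.03,0,0.4,0,0,0.03,0,0.4]'

```text
clock: 8.85
position: [0.5184, 0.0409, 0.1441]
ee_rot: [-0.0, -0.444, 0.896, -0.0]
contact_force: [-0.1, -0.2, 0.1]
width: 0.026
```

Call:
step_arm --moves '[-0.001,0.018,0,0.026,0.4,-0.003,0.035,0,0.052,0.4,-0.007,0.053,0,0.078,0.4,-0.012,0.07,0,0.104,0.4,-0.018,0.086,0,0.131,0.4]'

```text
clock: 9.35
position: [0.4899, 0.0735, 0.1449]
ee_rot: [0.0, -0.25, 0.968, -0.001]
contact_force: [-0.4, -2.0, -0.8]
width: 0.0254
```

```bash
python3 - <<'E'
from h import *
s=manip.get_state();p=s["position"];print(p,s["clock"],s["contact_force"],s["width"],knob(.41,.148))
f,d=cam("side"); b=cv2.imread("pics/side0.png")
# black knob base check: mean brightness at the old knob location
print(f[146:153,321:327].mean(),b[146:153,321:327].mean()); cv2.imwrite("pics/s3.png",f)
plan([[knob(t,.148,hand=.4) for t in np.linspace(.41,.82,6)[1:]]])
E
```

```text
[0.48994752 0.07353467 0.14488289] 9.35 [-0.42267402 -2.01035171 -0.7904442 ] 0.02542523899530694 (np.float64(0.4889169880074841), np.float64(0.0749680581685328), 0.148, np.float64(119.40873039963626), 0.3)
120.5952380952381 67.9920634920635
[0.0, 0.018, -0.006, 0.023, 0.4, -0.002, 0.035, -0.006, 0.049, 0.4, -0.006, 0.053, -0.006, 0.075, 0.4, -0.011, 0.07, -0.006, 0.101, 0.4, -0.017, 0.086, -0.006, 0.127, 0.4]
```

Call:
step_arm --moves '[-0.001,0.018,0,0.026,0.4,-0.003,0.035,0,0.052,0.4,-0.007,0.053,0,0.078,0.4,-0.012,0.07,0,0.104,0.4,-0.018,0.086,0,0.131,0.4]'

```text
clock: 9.9
position: [0.4766, 0.1157, 0.1448]
ee_rot: [-0.0, -0.047, 0.999, -0.001]
contact_force: [-2.0, -2.1, 0.2]
width: 0.0256
```

Call:
step_arm --moves '[-0.001,0.018,0,0.026,0.4,-0.003,0.035,0,0.052,0.4,-0.007,0.053,0,0.078,0.4,-0.012,0.07,0,0.104,0.4,-0.018,0.086,0,0.131,0.4]'

```text
clock: 10.4
position: [0.4811, 0.1597, 0.1446]
ee_rot: [-0.001, 0.158, 0.987, -0.001]
contact_force: [-2.1, -1.1, -0.6]
width: 0.0254
```

Call:
step_arm --moves '[-0.001,0.018,0,0.026,0.4,-0.003,0.035,0,0.052,0.4,-0.007,0.053,0,0.078,0.4,-0.012,0.07,0,0.104,0.4,-0.018,0.086,0,0.131,0.4]'

```text
clock: 10.9
position: [0.503, 0.1981, 0.1445]
ee_rot: [-0.001, 0.356, 0.934, -0.001]
contact_force: [-1.6, 0.3, -0.3]
width: 0.0258
```

Call:
step_arm --moves '[-0.001,0.018,0,0.026,0.4,-0.003,0.035,0,0.052,0.4,-0.007,0.053,0,0.078,0.4,-0.01,0.062,0,0.09,0.4]'

```text
clock: 11.3
position: [0.5281, 0.2183, 0.1446]
ee_rot: [-0.0, 0.484, 0.875, -0.0]
contact_force: [-1.7, 1.0, 0.4]
width: 0.0258
```

```bash
python3 - <<'E'
from h import *
s=manip.get_state();p=s["position"];d=p[:2]-AX;M=tooly(s["ee_rot"])
print(p,s["clock"],s["contact_force"],s["width"],np.hypot(*d),np.radians(232.9)-np.arctan2(d[1],d[0])%(2*np.pi),np.degrees(np.arctan2(M[1,1],M[0,1])))
f,d=cam("side");cv2.imwrite("pics/s4.png",f)
E
```

```text
[0.52807724 0.21829179 0.14455149] 11.3 [-1.66120258  1.02566906  0.41980569] 0.02579355568394584 0.10568403689346091 1.9475894486849947 32.13321553002121
```

Call:
step_arm --moves '[-0.001,0.012,0,0.015,0.4,-0.002,0.022,0,0.03,0.4,-0.002,0.022,0,0.03,0.4]'

```text
clock: 11.65
position: [0.5326, 0.22, 0.1442]
ee_rot: [-0.003, 0.523, 0.852, -0.006]
contact_force: [-9.8, -5.8, 6.8]
width: 0.0256
```

```bash
python3 - <<'E'
from h import *
s=manip.get_state();p=s["position"];M=tooly(s["ee_rot"]);ph=np.degrees(np.arctan2(M[1,1],M[0,1]))
print(p,s["clock"],s["contact_force"],ph)
c=(.6099,.1011)
plan([[(p[0],p[1],.165,ph,0),(p[0],p[1],.20,ph,0),(p[0],p[1],.235,ph,0),(p[0]+.02,p[1]-.035,.235,ph+5,0),(p[0]+.04,p[1]-.07,.235,ph+10,0)],
 [(*c,.235,45,0)]*3,[(*c,.20,45,0),(*c,.17,45,0),(*c,.155,45,0),(*c,.155,45,0)]])
E
```

```text
[0.53258293 0.2199725  0.14416816] 11.65 [-9.80367394 -5.7530835   6.76058601] 26.890286017154065
[0.0, 0.0, -0.042, 0.0, 0.0, 0.0, 0.0, -0.112, 0.0, 0.0, 0.0, 0.0, -0.182, 0.0, 0.0, -0.081, 0.004, -0.182, -0.028, 0.0, -0.161, 0.008, -0.182, -0.056, 0.0]
[-0.123, 0.001, 0.0, -0.045, 0.0, -0.123, 0.001, 0.0, -0.045, 0.0, -0.123, 0.001, 0.0, -0.045, 0.0]
[0.0, 0.0, 0.07, 0.0, 0.0, 0.0, 0.0, 0.13, 0.0, 0.0, 0.0, 0.0, 0.16, 0.0, 0.0, 0.0, 0.0, 0.16, 0.0, 0.0]
```

The stop was felt (13 N), so the shutter is fully open. Now the crank.

Call:
step_arm --moves '[0,-0.01,-0.042,0,0,0,-0.01,-0.112,0,0,0,-0.01,-0.182,0,0,-0.081,0,-0.182,-0.028,0,-0.161,0,-0.182,-0.056,0]'

```text
clock: 12.15
position: [0.5758, 0.1511, 0.2379]
ee_rot: [0.002, 0.444, 0.896, 0.001]
contact_force: [0.5, 0.1, -1.5]
width: 0.0428
```

Call:
step_arm --moves '[-0.06,0,0,-0.045,0,-0.12,0,0,-0.045,0,-0.12,0,0,-0.045,0]'

```text
clock: 12.45
position: [0.6126, 0.0993, 0.2354]
ee_rot: [0.001, 0.384, 0.923, -0.001]
contact_force: [0.1, 0.6, -0.6]
width: 0.0426
```

```bash
python3 - <<'E'
from h import *
s=manip.get_state();print(s["position"],s["clock"],s["contact_force"])
c=(.6099,.1011)
plan([[(*c,.20,45,0),(*c,.17,45,0),(*c,.16,45,0),(*c,.15,45,0),(*c,.15,45,0)]])
f,d=cam("side");a=cv2.imread("pics/side0.png");cv2.imwrite("pics/s5.png",f)
for P in ((.583+.108*np.cos(np.radians(x)),.128+.108*np.sin(np.radians(x)),.17) for x in (232.9,121.2)):
    u,v=proj(d,[P])[0].astype(int);print(u,v,f[v-2:v+3,u-2:u+3].mean(),a[v-2:v+3,u-2:u+3].mean())
E
```

```text
[0.61255757 0.09930404 0.23539837] 12.45 [ 0.13026243  0.64147757 -0.55481745]
[0.006, -0.001, 0.071, -0.001, 0.0, 0.006, -0.001, 0.131, -0.001, 0.0, 0.006, -0.001, 0.151, -0.001, 0.0, 0.006, -0.001, 0.171, -0.001, 0.0, 0.006, -0.001, 0.171, -0.001, 0.0]
322 152 147.32 56.093333333333334
329 119 40.53333333333333 94.64
```

Call:
step_arm --moves '[0.006,-0.001,0.07,0,0,0.006,-0.001,0.13,0,0,0.006,-0.001,0.15,0,0,0.006,-0.001,0.17,0,0,0.006,-0.001,0.17,0,0]'

```text
clock: 13.0
position: [0.6069, 0.1053, 0.1504]
ee_rot: [-0.0, 0.383, 0.924, -0.0]
contact_force: [-0.8, -0.5, 0.5]
width: 0.0427
```

Call:
step_arm --force 20 --moves '[0,0,0,0,0.5,0,0,0,0,0.9,0,0,0,0,0.9,0,0,0,0,0.9]'

```text
clock: 13.4
position: [0.6082, 0.105, 0.1524]
ee_rot: [0.001, 0.383, 0.924, 0.001]
contact_force: [-0.3, -0.3, 4.8]
width: 0.0172
```

```bash
python3 - <<'E'
from h import *
s=manip.get_state();p=s["position"];print(p,s["clock"],s["contact_force"],s["width"])
f,d=cam("side");cv2.imwrite("pics/s6.png",f)
E
```

```text
[0.60819245 0.10500965 0.1524029 ] 13.4 [-0.26505628 -0.28640476  4.78936752] 0.017246265919141274
```

```bash
python3 - <<'E'
from h import *
an=np.linspace(-42.4,8.9,11)[1:]
rows=[(AX[0]+.036*np.cos(np.radians(a)),AX[1]+.036*np.sin(np.radians(a)),.154,a+87.4,.9) for a in an]
rows+=[rows[-1]]
plan([rows[:5],rows[5:10],rows[10:]])
E
```

```text
[-0.003, 0.007, -0.003, -0.029, 0.9, -0.002, 0.013, -0.003, -0.057, 0.9, 0.0, 0.019, -0.003, -0.086, 0.9, 0.002, 0.025, -0.003, -0.114, 0.9, 0.005, 0.031, -0.003, -0.143, 0.9]
[0.001, 0.006, 0.0, -0.028, 0.9, 0.002, 0.013, 0.0, -0.057, 0.9, 0.003, 0.019, 0.0, -0.085, 0.9, 0.006, 0.025, 0.0, -0.114, 0.9, 0.009, 0.031, 0.0, -0.143, 0.9]
[0.0, 0.0, 0.0, 0.0, 0.9]
```

Call:
step_arm --moves '[-0.003,0.007,-0.003,-0.029,0.9,-0.002,0.013,-0.003,-0.057,0.9,0,0.019,-0.003,-0.086,0.9,0.002,0.025,-0.003,-0.114,0.9,0.005,0.031,-0.003,-0.143,0.9]'

```text
clock: 13.95
position: [0.6167, 0.1165, 0.1525]
ee_rot: [0.0, 0.166, 0.986, -0.001]
contact_force: [1.1, -2.9, 0.3]
width: 0.0169
```

Call:
step_arm --moves '[0.001,0.006,0,-0.028,0.9,0.002,0.013,0,-0.057,0.9,0.003,0.019,0,-0.085,0.9,0.006,0.025,0,-0.114,0.9,0.009,0.031,0,-0.143,0.9]'

```text
clock: 14.45
position: [0.6206, 0.1326, 0.1525]
ee_rot: [0.003, -0.058, 0.998, -0.001]
contact_force: [5.4, -2.3, -2.8]
width: 0.0165
```

Call:
step_arm --moves '[0,0,0,0,0.9,0,0,0,0,0.9]'

```text
clock: 14.65
position: [0.6206, 0.1337, 0.1525]
ee_rot: [0.003, -0.056, 0.998, -0.0]
contact_force: [6.7, -0.4, -2.2]
width: 0.0169
```

```bash
python3 - <<'E'
from h import *
s=manip.get_state();p=s["position"];e=p[:2]-AX;M=tooly(s["ee_rot"]);print(p,s["clock"],s["contact_force"],s["width"],np.hypot(*e),np.degrees(np.arctan2(e[1],e[0])),np.degrees(np.arctan2(M[1,1],M[0,1])))
ims=[]
for n,(u,v) in (("top",(208,150)),("side",(295,105))):
    f,d=cam(n); g=cv2.resize(f[v:v+80,u:u+80],None,fx=5,fy=5,interpolation=cv2.INTER_CUBIC)
    cv2.imwrite(f"pics/{n}7.png",f)
    for i in range(6):  # predicted cup mouth centres
        a=A0+i*np.pi/3
        P=(proj(d,[(AX[0]+.0855*np.cos(a),AX[1]+.0855*np.sin(a),.092)])[0]-(u,v))*5
        cv2.circle(g,tuple(int(k) for k in P),3 if i else 6,(0,0,255),1)
    ims.append(g)
cv2.imwrite("pics/c6.png",np.hstack(ims))
E
```

```text
[0.62060519 0.13368231 0.15250773] 14.65 [ 6.69858825 -0.42918343 -2.24213497] 0.016854699482947027 0.03803207691739836 8.592644304634385 96.43000310380943
```

View pics/c6.png

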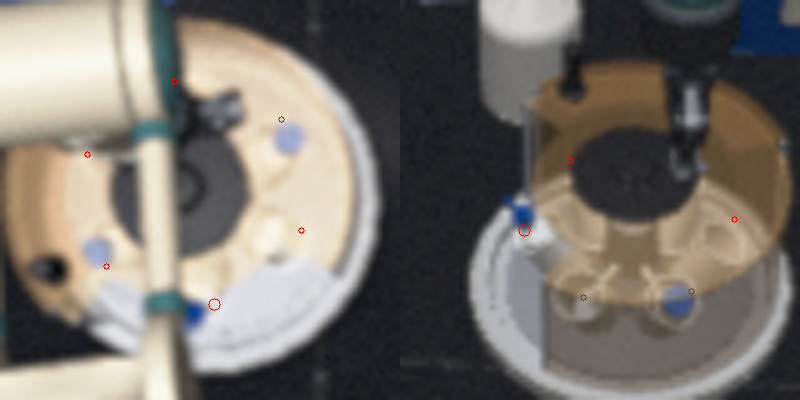

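The dropper with its blue nozzle now stands in the opening at top crop (193,313) and side (522,212). Compared with the predicted marks, the carousel is about 10° short (clockwise), so I'll turn it further.

Call:
step_arm --moves '[-0.001,0.005,0,-0.025,0.9,-0.001,0.009,0,-0.042,0.9,-0.001,0.013,0,-0.058,0.9,-0.001,0.013,0,-0.058,0.9]'

```text
clock: 15.15
position: [0.62, 0.14, 0.1525]
ee_rot: [0.003, -0.147, 0.989, -0.001]
contact_force: [5.6, -0.4, -1.0]
width: 0.0163
```

```bash
cat >> h.py <<'E'
def blobs(n):
    f,d=cam(n);u0,v0=(208,150) if n=="top" else (295,105)
    g=f[v0:v0+80,u0:u0+80].astype(int);m=((g[...,0]-g[...,2])>8).astype(np.uint8)
    N,l,st,c=cv2.connectedComponentsWithStats(m)
    return f,d,[(c[i]+(u0,v0),st[i,4]) for i in range(1,N) if st[i,4]>5]
E
python3 - <<'E'
from h import *
s=manip.get_state();p=s["position"];e=p[:2]-AX;print(p,s["clock"],s["contact_force"],s["width"],np.hypot(*e),np.degrees(np.arctan2(e[1],e[0])))
for n in("top","side"):
    f,d,b=blobs(n);cv2.imwrite(f"pics/{n}8.png",f)
    for c,a in b:
        q=ray(d,*c,.0895);e=q[:2]-AX;print(n,c.round(1),a,"r",np.hypot(*e).round(4),"rel",(np.degrees(np.arctan2(e[1],e[0]))-188.9).round(1)%60)
E
```

```text
[0.62004001 0.13996707 0.15251546] 15.15 [ 5.57845288 -0.35306053 -0.9560293 ] 0.016306783344227548 0.03892522318896261 17.90487235064925
top [238.2 164.6] 145 r 0.097 rel 9.900000000000006
top [263.2 174.1] 25 r 0.0819 rel 1.5
top [225.  182.5] 8 r 0.086 rel 4.099999999999994
top [229.1 203.6] 31 r 0.0877 rel 0.10000000000000142
top [239.  210.7] 53 r 0.0887 rel 30.2
top [250.4 212.8] 44 r 0.0924 rel 58.10000000000002
side [300.5 105. ] 6 r 0.3155 rel 59.1
side [352.5 105. ] 10 r 0.2697 rel 14.299999999999997
side [367.1 111.1] 151 r 0.2546 rel 58.8
side [328.1 137.3] 7 r 0.0889 rel 1.6000000000000014
side [318.1 149.4] 43 r 0.0929 rel 52.80000000000001
side [319.3 163.9] 79 r 0.1128 rel 35.39999999999998
side [353.4 163.6] 28 r 0.0854 rel 0.5
```

The pocket is aligned within about 1–2°. Next: open slightly and touch the disc to find the true tip height.

Call:
step_arm --moves '[0,0,-0.004,0,0.45,0,0,-0.004,0,0.45,0,0,0,0,0.45]'

```text
clock: 15.55
position: [0.6169, 0.1404, 0.1525]
ee_rot: [-0.0, -0.147, 0.989, 0.0]
contact_force: [-0.7, -0.6, -0.9]
width: 0.0235
```

Call:
step_arm --moves '[0,0,0.003,0,0.45,0,0,0.006,0,0.45]'

```text
clock: 15.75
position: [0.6168, 0.1403, 0.1491]
ee_rot: [-0.0, -0.147, 0.989, 0.0]
contact_force: [-0.0, 0.5, -0.3]
width: 0.0237
```

Call:
step_arm --moves '[0,0,0.004,0,0.45,0,0,0.008,0,0.45]'

```text
clock: 15.95
position: [0.617, 0.1403, 0.1452]
ee_rot: [-0.0, -0.147, 0.989, 0.0]
contact_force: [0.3, 0.0, -0.4]
width: 0.0234
```

Call:
step_arm --moves '[0,0,0.004,0,0.45,0,0,0.008,0,0.45]'

```text
clock: 16.15
position: [0.6171, 0.1403, 0.1412]
ee_rot: [-0.0, -0.147, 0.989, 0.0]
contact_force: [-0.5, -0.1, -0.4]
width: 0.0233
```

Call:
step_arm --moves '[0,0,0.004,0,0.45,0,0,0.008,0,0.45]'

```text
clock: 16.35
position: [0.6171, 0.1403, 0.1372]
ee_rot: [0.0, -0.147, 0.989, 0.0]
contact_force: [-0.5, -0.1, -0.8]
width: 0.0232
```

Call:
step_arm --moves '[0,0,0.004,0,0.45,0,0,0.008,0,0.45]'

```text
clock: 16.55
position: [0.6171, 0.1403, 0.1333]
ee_rot: [0.0, -0.147, 0.989, 0.0]
contact_force: [0.5, 0.1, -0.6]
width: 0.0236
```

Call:
step_arm --moves '[0,0,0.004,0,0.45]'

```text
clock: 16.65
position: [0.6171, 0.1403, 0.1312]
ee_rot: [0.0, -0.147, 0.989, 0.0]
contact_force: [0.7, -0.8, 0.2]
width: 0.0236
```

Call:
step_arm --moves '[0,0,0.004,0,0.45]'

```text
clock: 16.75
position: [0.6172, 0.1403, 0.1301]
ee_rot: [0.0, -0.147, 0.989, 0.0]
contact_force: [-2.7, -0.5, 11.9]
width: 0.0235
```

Touching the disc gives tip height = TCP + 22.5 mm at about 24 mm opening. I'll move to the bottle at a safe radius.

```bash
python3 - <<'E'
from h import *
s=manip.get_state();p=s["position"];M=tooly(s["ee_rot"]);ph=np.degrees(np.arctan2(M[1,1],M[0,1]));print(ph)
T=(.4803,.1177)
q=lambda f,z:(p[0]+(T[0]-p[0])*f,p[1]+(T[1]-p[1])*f,z,ph+(98.9-ph)*f,0)
plan([[q(0,.16),q(0,.20),q(.3,.20),q(.6,.20),q(1,.20)],[q(1,.20),q(1,.17),q(1,.14)]])
E
```

```text
106.87631108778676
[0.0, 0.0, -0.06, 0.0, 0.0, 0.0, 0.0, -0.14, 0.0, 0.0, 0.083, 0.011, -0.14, 0.013, 0.0, 0.165, 0.022, -0.14, 0.027, 0.0, 0.275, 0.036, -0.14, 0.044, 0.0]
[0.0, 0.0, 0.0, 0.0, 0.0, 0.0, 0.0, 0.06, 0.0, 0.0, 0.0, 0.0, 0.12, 0.0, 0.0]
```

Call:
step_arm --moves '[0,0,-0.06,0,0.3,0,0,-0.14,0,0,0.083,0.011,-0.14,0.013,0,0.165,0.022,-0.14,0.027,0,0.275,0.036,-0.14,0.044,0]'

```text
clock: 17.25
position: [0.4854, 0.1184, 0.1995]
ee_rot: [0.001, -0.077, 0.997, 0.0]
contact_force: [-0.3, -0.3, 0.4]
width: 0.0427
```

Call:
step_arm --moves '[0,0,0,0,0,0,0,0.06,0,0,0,0,0.1,0,0,0,0,0.1,0,0]'

```text
clock: 17.65
position: [0.4836, 0.1183, 0.1472]
ee_rot: [-0.003, -0.078, 0.997, -0.0]
contact_force: [0.2, 0.2, -0.2]
width: 0.043
```

```bash
python3 - <<'E'
from h import *
s=manip.get_state();p=s["position"];M=tooly(s["ee_rot"]);print(p,s["clock"],s["contact_force"],np.degrees(np.arctan2(M[1,1],M[0,1])))
f,d=cam("side");cv2.imwrite("pics/s9.png",f)
def B(a,o=0): return (AX[0]-.988*(.052+a*.5+o*.866),AX[1]-.155*(.052+a*.5+o*.866),.034+a*.866-o*.5)
pr=proj(d,[B(.06),B(.073),B(.094),p+[0,0,.02]])
print(pr)
g=cv2.resize(f[105:185,290:370],None,fx=7,fy=7,interpolation=cv2.INTER_CUBIC)
for P in (pr-(290,105))*7: cv2.circle(g,tuple(int(k) for k in P),3,(0,0,255),1)
cv2.imwrite("pics/c7.png",g)
E
```

```text
[0.48363976 0.11827455 0.14716568] 17.65 [ 0.22714685  0.20034234 -0.18296574] 98.96353669392836
[[320.74813514 152.01665523]
 [319.1155228  150.24178491]
 [316.44651698 147.34021476]
 [315.98791021 137.37277509]]
```

View pics/c7.png

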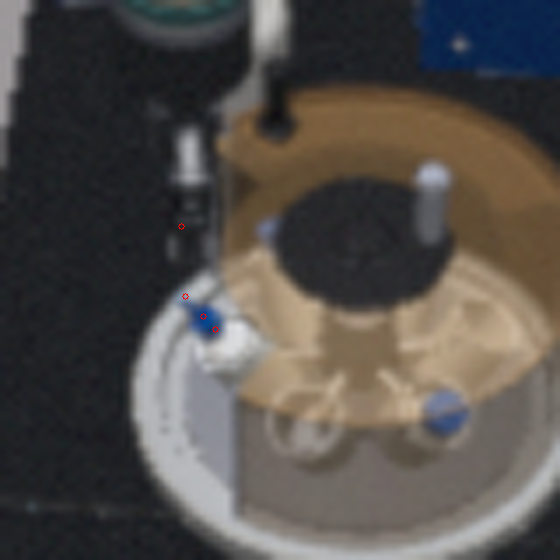

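The crop shows the blue cap centred at about (207,320), on the predicted axis, with the fingers above and slightly outward at (190,240). I'll descend with force checks.

Call:
step_arm --moves '[0,0,0.06,0,0,0,0,0.1,0,0,0,0,0.13,0,0]'

```text
clock: 18.0
position: [0.4867, 0.1186, 0.0845]
ee_rot: [0.001, -0.078, 0.997, 0.0]
contact_force: [0.4, -0.1, 0.6]
width: 0.0428
```

Call:
step_arm --moves '[0,0,0.02,0,0,0,0,0.035,0,0.3,0,0,0.035,0,0.3,0,0,0.035,0,0.3]'

```text
clock: 18.4
position: [0.4864, 0.1186, 0.0675]
ee_rot: [0.001, -0.078, 0.997, 0.0]
contact_force: [-0.7, -0.1, -0.1]
width: 0.0295
```

Call:
step_arm --moves '[-0.003,0,0.007,0,0.3,-0.003,0,0.007,0,0.3]'

```text
clock: 18.6
position: [0.4876, 0.1188, 0.0636]
ee_rot: [0.0, -0.078, 0.997, 0.0]
contact_force: [0.1, -0.1, -0.2]
width: 0.0299
```

Call:
step_arm --moves '[-0.003,0,0,0,0.3,-0.003,0,0,0,0.3]'

```text
clock: 18.8
position: [0.4891, 0.1191, 0.0636]
ee_rot: [0.0, -0.078, 0.997, 0.0]
contact_force: [-0.1, 0.0, 0.0]
width: 0.0298
```

Call:
step_arm --moves '[-0.003,0,0,0,0.3,-0.003,0,0,0,0.3]'

```text
clock: 19.0
position: [0.4904, 0.1193, 0.0635]
ee_rot: [0.0, -0.078, 0.997, 0.0]
contact_force: [0.4, -0.4, -0.9]
width: 0.03
```

Call:
step_arm --moves '[-0.003,0,0,0,0.3,-0.003,0,0,0,0.3]'

```text
clock: 19.2
position: [0.4919, 0.1195, 0.0634]
ee_rot: [0.0, -0.078, 0.997, 0.0]
contact_force: [-0.8, 0.2, 0.3]
width: 0.0303
```

Call:
step_arm --moves '[-0.003,0,0,0,0.3,-0.003,0,0,0,0.3]'

```text
clock: 19.4
position: [0.4929, 0.1197, 0.0633]
ee_rot: [-0.0, -0.078, 0.997, 0.0]
contact_force: [-0.6, -0.1, 0.1]
width: 0.0303
```

Call:
step_arm --moves '[-0.003,0,0,0,0.3,-0.003,0,0,0,0.3]'

```text
clock: 19.6
position: [0.493, 0.1196, 0.0631]
ee_rot: [-0.002, -0.078, 0.997, -0.0]
contact_force: [-3.3, -1.1, 1.5]
width: 0.0299
```

Touched the hood edge at TCP x≈0.493, as expected for tool r≈0.091. I'll back off slightly and grip.

Call:
step_arm --force 30 --moves '[0.005,0,0,0,0.3,0.005,0,0,0,0.5,0.005,0,0,0,0.9,0.005,0,0,0,1,0.005,0,0,0,1]'

```text
clock: 20.1
position: [0.4922, 0.1195, 0.0636]
ee_rot: [0.0, -0.078, 0.997, -0.0]
contact_force: [-2.1, -1.3, 1.5]
width: 0.0173
```

Call:
step_arm --moves '[0,0,0,0,1,0,0,0,0,1]'

```text
clock: 20.3
position: [0.4922, 0.1195, 0.0635]
ee_rot: [0.0, -0.078, 0.997, -0.0]
contact_force: [-2.1, -1.0, 1.8]
width: 0.0174
```

Call:
step_arm --moves '[0.005,0,-0.009,0,1,0.01,0,-0.0175,0,1,0.015,0,-0.026,0,1,0.02,0,-0.035,0,1,0.02,0,-0.035,0,1]'

```text
clock: 20.8
position: [0.4823, 0.1181, 0.0817]
ee_rot: [0.001, -0.078, 0.997, 0.0]
contact_force: [0.8, -1.0, -0.5]
width: 0.0168
```

```bash
python3 - <<'E'
from h import *
s=manip.get_state();print(s["position"],s["contact_force"],s["width"])
f,d=cam("side");cv2.imwrite("pics/s10.png",f)
cv2.imwrite("pics/c8.png",cv2.resize(f[105:185,290:370],None,fx=6,fy=6,interpolation=cv2.INTER_CUBIC))
E
```

```text
[0.48229852 0.11806235 0.08168247] [ 0.78203726 -1.02850219 -0.544852  ] 0.016829186249626326
```

View pics/c8.png

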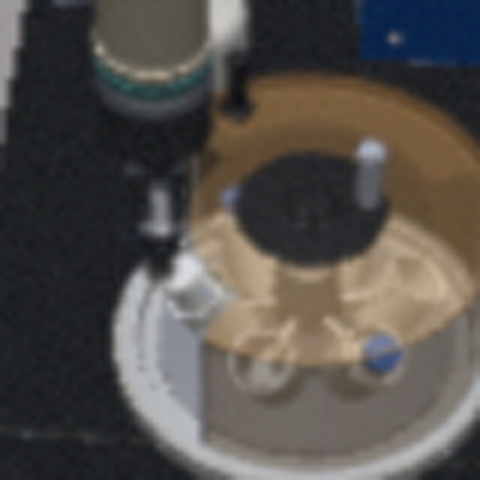

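The bottle is rising out: the shoulder shows at about (185,270), above the cup at (200,300), with the fingers on the cap. Continuing along the slant.

Call:
step_arm --moves '[0.01,0,-0.017,0,1,0.02,0,-0.035,0,1,0.03,0,-0.052,0,1,0.04,0,-0.07,0,1,0.05,0,-0.087,0,1]'

```text
clock: 21.35
position: [0.4572, 0.114, 0.1255]
ee_rot: [0.0, -0.078, 0.997, 0.0]
contact_force: [-0.7, 0.2, -0.9]
width: 0.018
```

Call:
step_arm --moves '[0.01,0,-0.017,0,1,0.02,0,-0.035,0,1,0.03,0,-0.07,0,1,0.04,0,-0.11,0,1,0.04,0,-0.11,0,1]'

```text
clock: 21.85
position: [0.439, 0.1111, 0.182]
ee_rot: [0.003, -0.078, 0.997, 0.0]
contact_force: [0.2, 1.0, -0.5]
width: 0.0172
```

```bash
python3 - <<'E'
from h import *
s=manip.get_state();p=s["position"];print(p,s["contact_force"],s["width"],s["clock"],s["qpos"])
f,d=cam("side");cv2.imwrite("pics/s11.png",f)
print(proj(d,[p+[0,0,.03]]))
cv2.imwrite("pics/c9.png",cv2.resize(f[90:180,280:380],None,fx=6,fy=6,interpolation=cv2.INTER_CUBIC))
E
```

```text
[0.43898328 0.11107273 0.18203379] [ 0.22092833  0.96500466 -0.54926228] 0.017163113758245845 21.85 [ 9.38880611e-02  1.06225775e-01  1.79569834e+00  7.88040164e-05
  1.23421317e+00 -1.63331020e+00]
[[304.08242384 129.98541768]]
```

View pics/c9.png

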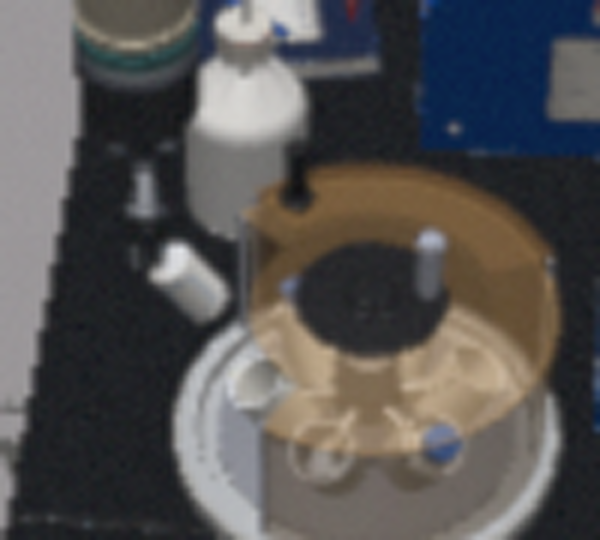

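The bottle is held on its cap, clear of the pocket, leaning about 30°. The moves can't tilt the tool, so I'll turn the bottle upright by rolling it about the jaw axis against the fixed hood edge (r=80, z=0.138): lower, then press inward.

Call:
step_arm --force 25 --moves '[0,0,0.025,0,1,0,0,0.05,0,1,0,0,0.072,0,1,-0.02,0,0.072,0,1,-0.035,0,0.072,0,1]'

```text
clock: 22.4
position: [0.4561, 0.1138, 0.143]
ee_rot: [0.0, -0.078, 0.997, 0.0]
contact_force: [0.7, 0.1, -0.4]
width: 0.0171
```

Call:
step_arm --moves '[-0.01,0,0,0,1,-0.02,0,0,0,1,-0.03,0,0,0,1,-0.04,0,0,0,1,-0.04,0,0,0,1]'

```text
clock: 22.9
position: [0.4752, 0.1168, 0.1431]
ee_rot: [-0.0, -0.078, 0.997, -0.0]
contact_force: [-1.3, -0.4, -3.2]
width: 0.0173
```

```bash
cat >> h.py <<'E'
def white(f,box):
    x0,x1,y0,y1=box;g=f[y0:y1,x0:x1].astype(int);m=((g.min(2)>125)&(g.max(2)-g.min(2)<30)).astype(np.uint8)
    N,l,st,c=cv2.connectedComponentsWithStats(m);out=[]
    for i in range(1,N):
        if st[i,4]>15:
            pts=np.argwhere(l==i)[:,::-1].astype(np.float32);(cx,cy),(w,h),a=cv2.minAreaRect(pts)
            ev=np.linalg.eigh(np.cov(pts.T));v=ev[1][:,1];out.append((c[i]+(x0,y0),st[i,4],np.degrees(np.arctan2(v[0],v[1])).round(1),np.sqrt(ev[0]).round(2)))
    return out
E
python3 - <<'E'
from h import *
s=manip.get_state();p=s["position"];print(p,s["contact_force"],s["width"],s["clock"])
for n in ("s11",): print(white(cv2.imread("pics/s11.png"),(295,325,125,150)))
f,d=cam("side");cv2.imwrite("pics/s12.png",f)
for w in white(f,(295,335,120,165)):print(w)
a,b=proj(d,[(.49,.11,.17),(.49,.11,.11)]);print("upright img angle",np.degrees(np.arctan2(*(b-a))),"len",np.hypot(*(b-a)), proj(d,[p+[.0065,0,.028],p+[.0065,0,.028-.066]]))
E
```

```text
[0.47519414 0.1167928  0.14311239] [-1.27834109 -0.42702635 -3.23522079] 0.017328722295398277 22.9
[(array([311.22857143, 135.65714286]), np.int32(70), np.float64(-127.4), array([1.78, 3.69])), (array([318.9047619 , 147.30952381]), np.int32(42), np.float64(-88.1), array([1.45, 2.64]))]
(array([317.20588235, 141.23529412]), np.int32(34), np.float64(-87.6), array([1.54, 2.23]))
(array([317.03524229, 156.55506608]), np.int32(227), np.float64(-48.5), array([3.94, 5.14]))
upright img angle 1.17926395151727 len 10.298261114644221 [[315.44043309 136.92379971]
 [315.72356686 148.24421916]]
```

Call:
step_arm --moves '[-0.005,0,0,0,1,-0.01,0,0,0,1,-0.015,0,0,0,1,-0.015,0,0,0,1]'

```text
clock: 23.35
position: [0.4826, 0.118, 0.1435]
ee_rot: [0.0, -0.078, 0.997, 0.0]
contact_force: [-4.2, -1.2, -0.9]
width: 0.017
```

```bash
python3 - <<'E'
from h import *
s=manip.get_state();p=s["position"];print(p,s["contact_force"],s["width"],s["clock"])
f,d=cam("side");cv2.imwrite("pics/s13.png",f)
for w in white(f,(295,335,120,165)):print(w)
print(proj(d,[p+[.0065,-.005,.028],p+[.0065,-.005,.028-.066]]))
for r in f[128:154,306:326].min(2):print(' '.join('%3d'%v for v in r))
E
```

```text
[0.48256744 0.11799278 0.14353329] [-4.19253965 -1.18171668 -0.87606617] 0.016965363115171037 23.35
(array([317.28, 141.4 ]), np.int32(25), np.float64(-76.4), array([1.11, 2.16]))
(array([317.0044843 , 156.68161435]), np.int32(223), np.float64(-50.5), array([3.91, 5.12]))
[[317.21652431 137.67618349]
 [317.45346628 148.99374405]]
 34  32  25  27  27  27  30  35  49 101 130 103  66  44  55  69  68  56  56  59
 30  24  29  31  34  29  32  34  57 107 130 117  76  42  53  66  67  52  45  50
 32  29  30  29  29  29  33  44  62 103 131 126  84  57  69  60  62  49  37  39
 27  23  28  33  30  31  34  47  62  99 127 115  84  69  82  62  64  45  38  35
 31  30  32  26  32  33  36  58  59  82 101  98  68  57  74  60  63  49  37  40
 31  32  34  31  30  35  31  33  37  49  63  61  40  42  77  59  63  50  42  46
 33  27  32  31  32  31  31  28  27  34  39  40  32  35  76  59  60  48  44  50
 31  30  34  33  28  29  24  28  26  31  40  32  30  42  77  60  60  51  51  52
 30  29  32  32  27  33  31  27  33  34  34  36  42  47  77  62  66  56  54  54
 36  28  29  33  33  30  31  35  42  33  27  32 
[... 611 characters left out ...]
  30  30  32  54  85 105 112 115 115 106 112 110 116 127 135
 29  28  34  34  33  35  29  34  51  75 102 109 113 117 113 106 115 136 139 136
 31  31  29  28  27  31  31  42  81  94 101 109 115 117 116 105 110 136 134 127
 31  32  32  30  31  31  38  73 136 141 115 108 113 116 118 116 131 150 131 127
 29  28  32  36  30  33  62 117 171 176 128 107 111 114 130 132 160 171 139 135
 32  35  27  35  32  52 113 168 180 175 138 123 131 150 169 155 136 124 103  97
 32  30  28  35  39  91 165 182 178 145 125 156 181 198 190 152 131 121 109  97
 27  29  28  32  60 133 176 183 165 131 141 177 194 202 172 148 136 125 118 112
 31  29  33  36  87 164 183 183 145 142 172 184 205 190 167 152 144 135 124 124
```

The bottle is against the edge at the computed upright position (tool r≈0.1016). In the side pixels the body edges look near vertical about column 317, as predicted. Now to the dish.

```bash
python3 - <<'E'
from h import *
s=manip.get_state();p=s["position"]
P1=(.45,.113);T=(.507,-.324)
a=[(p[0]-.012,p[1]-.002,.144,98.9,1),(.455,.1137,.15,98.9,1),(*P1,.18,98.9,1),(*P1,.22,98.9,1),(*P1,.25,98.9,1)]
L=[(P1[0]+(T[0]-P1[0])*f,P1[1]+(T[1]-P1[1])*f,.25,98.9,1) for f in np.linspace(0,1,13)[1:]]+[(*T,.25,98.9,1)]*3
plan([a,L[:5],L[5:10],L[10:]])
E
```

```text
[0.024, 0.0, -0.001, 0.0, 1.0, 0.056, 0.0, -0.013, 0.0, 1.0, 0.066, 0.0, -0.073, 0.0, 1.0, 0.066, 0.0, -0.153, 0.0, 1.0, 0.066, 0.0, -0.213, 0.0, 1.0]
[0.002, -0.073, 0.0, 0.0, 1.0, 0.004, -0.147, 0.0, 0.0, 1.0, 0.006, -0.22, 0.0, 0.0, 1.0, 0.008, -0.294, 0.0, 0.0, 1.0, 0.009, -0.367, 0.0, 0.0, 1.0]
[0.002, -0.073, 0.0, 0.0, 1.0, 0.004, -0.147, 0.0, 0.0, 1.0, 0.006, -0.22, 0.0, 0.0, 1.0, 0.008, -0.294, 0.0, 0.0, 1.0, 0.009, -0.367, 0.0, 0.0, 1.0]
[0.002, -0.073, 0.0, 0.0, 1.0, 0.004, -0.147, 0.0, 0.0, 1.0, 0.004, -0.147, 0.0, 0.0, 1.0, 0.004, -0.147, 0.0, 0.0, 1.0, 0.004, -0.147, 0.0, 0.0, 1.0]
```

Call:
step_arm --moves '[0.024,0,-0.001,0,1,0.056,0,-0.013,0,1,0.066,0,-0.073,0,1,0.066,0,-0.153,0,1,0.066,0,-0.213,0,1]'

```text
clock: 23.9
position: [0.4498, 0.1129, 0.253]
ee_rot: [0.003, -0.078, 0.997, 0.0]
contact_force: [0.3, -0.8, -0.2]
width: 0.0171
```

Call:
step_arm --moves '[0.002,-0.073,0,0,1,0.004,-0.147,0,0,1,0.006,-0.22,0,0,1,0.008,-0.294,0,0,1,0.009,-0.367,0,0,1]'

```text
clock: 24.4
position: [0.4737, -0.0705, 0.2511]
ee_rot: [0.002, -0.078, 0.997, -0.001]
contact_force: [1.3, 1.3, 0.0]
width: 0.0176
```

Call:
step_arm --moves '[0.002,-0.073,0,0,1,0.004,-0.147,0,0,1,0.006,-0.22,0,0,1,0.008,-0.294,0,0,1,0.009,-0.367,0,0,1]'

```text
clock: 24.9
position: [0.4978, -0.2527, 0.2511]
ee_rot: [0.002, -0.078, 0.997, -0.001]
contact_force: [-0.4, 0.1, -0.1]
width: 0.0175
```

Call:
step_arm --moves '[0.002,-0.073,0,0,1,0.004,-0.147,0,0,1,0.004,-0.147,0,0,1,0.004,-0.147,0,0,1]'

```text
clock: 25.3
position: [0.507, -0.3245, 0.2503]
ee_rot: [0.001, -0.077, 0.997, -0.0]
contact_force: [0.3, 0.5, 0.6]
width: 0.0174
```

```bash
python3 - <<'E'
from h import *
s=manip.get_state();p=s["position"];print(p,s["contact_force"],s["width"],s["clock"],s["qpos"])
f,d=cam("side");cv2.imwrite("pics/s14.png",f)
q=proj(d,[p+[.0065,-.003,.028],p+[.0065,-.003,-.0385]]);print(q)
q2=proj(d,[(.5134,-.326,.002)]);print(q2)
u,v=q.mean(0).astype(int)
print(u-9,v-14)
for r in f[v-14:v+22,u-9:u+10].min(2):print(' '.join('%3d'%v for v in r))
T=(.507,-.324)
plan([[(*T,z,98.9,1) for z in (.21,.17,.13,.10,.08)],[(*T,z,98.9,1) for z in (.07,.06,.06)]])
E
```

```text
[ 0.50702867 -0.32445474  0.25030639] [0.2972357  0.4885769  0.55917644] 0.017449218763536303 25.3 [-6.85245977e-01  2.97215912e-01  1.37248355e+00  6.92268685e-04
  1.47081365e+00 -2.41087762e+00]
[[311.04999605 215.22705971]
 [311.53474992 226.51030436]]
[[312.88550982 257.47298169]]
302 206
 34  31  26  32  41  72 113 121  95  53  34  29  27  31  23  31  31  30  32
 30  26  32  32  36  67 115 123 105  64  46  31  24  32  30  32  28  32  30
 30  30  26  31  43  69 115 122 105  65  39  30  30  28  27  33  30  29  29
 31  32  29  29  35  62 114 124 106  61  33  30  29  26  29  31  31  24  32
 34  28  27  30  37  66 114 125 112  80  63  46  35  27  30  28  29  32  30
 31  29  34  52  63  80 116 123 122 112  96  69  44  32  32  32  32  33  29
 29  28  42  78  89  80 113 125 122  92  72  55  40  31  30  32  30  29  32
 27  31  34  55  64  77 118 129 125  96  76  60  42  31  32  29  33  31  31
 34  34  38  57  61  63 100 108 105  81  60  56  62  43  32  29  30  29  30
 31  34  27  44  42  45  68  72  70  50  43  75 126  84  41  27  30  28  33
 32  33  33  31  30  30  44  44  43  36  46 1
[... 1460 characters left out ...]
25  34  28  30
 31  31  34  25  31  30  28  30  25  31  33  32  25  29  30  28  29  30  29
 34  33  30  31  32  31  33  28  29  32  30  32  30  32  30  28  30  27  31
 32  32  27  29  29  30  32  32  32  24  36  31  32  35  25  28  31  31  29
 34  24  31  32  31  31  34  33  33  30  28  33  30  33  26  31  30  32  30
 28  33  29  27  30  30  33  31  33  33  29  25  25  34  28  34  31  33  32
 28  28  33  30  24  29  31  32  30  27  30  28  28  31  36  27  31  32  32
[0.0, -0.001, 0.081, 0.0, 1.0, 0.0, -0.001, 0.161, 0.0, 1.0, 0.0, -0.001, 0.241, 0.0, 1.0, 0.0, -0.001, 0.301, 0.0, 1.0, 0.0, -0.001, 0.341, 0.0, 1.0]
[0.0, 0.0, 0.02, 0.0, 1.0, 0.0, 0.0, 0.04, 0.0, 1.0, 0.0, 0.0, 0.04, 0.0, 1.0]
```

The free-air silhouette shows the base still offset toward +x, about 20° of tilt, so the roll was incomplete. I'll go back to the hood edge and push about 13 mm further.

Call:
step_arm --moves '[-0.002,0.073,0,0,1,-0.004,0.147,0,0,1,-0.006,0.22,0,0,1,-0.008,0.294,0,0,1,-0.009,0.367,0,0,1]'

```text
clock: 25.85
position: [0.4823, -0.1391, 0.2506]
ee_rot: [0.001, -0.079, 0.997, 0.0]
contact_force: [1.6, -0.1, -0.9]
width: 0.0169
```

Call:
step_arm --moves '[-0.002,0.073,0,0,1,-0.004,0.147,0,0,1,-0.006,0.22,0,0,1,-0.008,0.294,0,0,1,-0.009,0.367,0,0,1]'

```text
clock: 26.35
position: [0.4576, 0.0425, 0.2507]
ee_rot: [0.001, -0.079, 0.997, 0.0]
contact_force: [0.4, -0.4, 0.2]
width: 0.0176
```

Call:
step_arm --moves '[-0.002,0.073,0,0,1,-0.004,0.147,0,0,1,-0.004,0.147,0,0,1,-0.004,0.147,0,0,1]'

```text
clock: 26.75
position: [0.4485, 0.114, 0.2505]
ee_rot: [0.001, -0.08, 0.997, -0.0]
contact_force: [0.6, -0.7, -0.6]
width: 0.0171
```

Call:
step_arm --moves '[0,0,0.06,0,1,0,0,0.12,0,1,0,0,0.17,0,1,0,0,0.213,0,1,0,0,0.213,0,1]'

```text
clock: 27.25
position: [0.447, 0.1115, 0.1411]
ee_rot: [-0.003, -0.077, 0.997, -0.0]
contact_force: [-0.6, -0.1, -0.5]
width: 0.017
```

Call:
step_arm --moves '[-0.025,0,0,0,1,-0.045,0,0,0,1,-0.055,0,0,0,1,-0.065,0,0,0,1,-0.065,0,0,0,1]'

```text
clock: 27.75
position: [0.4815, 0.1178, 0.1433]
ee_rot: [-0.001, -0.078, 0.997, -0.0]
contact_force: [-1.8, -0.7, -1.7]
width: 0.0174
```

Call:
step_arm --moves '[-0.009,0,0,0,1,-0.018,0,0,0,1,-0.026,0,0,0,1,-0.026,0,0,0,1]'

```text
clock: 28.15
position: [0.4933, 0.1198, 0.1432]
ee_rot: [-0.001, -0.078, 0.997, -0.0]
contact_force: [-4.4, -0.2, 1.0]
width: 0.0172
```

Call:
step_arm --moves '[0.03,0,0,0,1,0.07,0,-0.02,0,1,0.09,0,-0.08,0,1,0.09,0,-0.08,0,1,0.09,0,-0.08,0,1]'

```text
clock: 28.65
position: [0.451, 0.1131, 0.1845]
ee_rot: [0.002, -0.078, 0.997, 0.0]
contact_force: [0.3, -0.2, 0.1]
width: 0.0177
```

```bash
python3 - <<'E'
from h import *
s=manip.get_state();p=s["position"];print(p,s["contact_force"],s["width"],s["clock"])
f,d=cam("side");cv2.imwrite("pics/s15.png",f)
q=proj(d,[p+[.0065,-.003,.028],p+[.0065,-.003,-.0385]]);print(q)
u,v=q.mean(0).astype(int)
print(u-9,v-10)
for r in f[v-10:v+14,u-9:u+12].min(2):print(' '.join('%3d'%v for v in r))
E
```

```text
[0.45100573 0.11306454 0.18446726] [ 0.29620585 -0.17742318  0.05403988] 0.017685854451243977 28.65
[[308.82993272 130.39122509]
 [309.29793128 142.17564133]]
300 126
 30  30  32  34  31  32  45  47  46  35  29  36  64  92 106 112 112 113 114 100 112
 30  27  29  29  30  28  30  44  39  26  25  31  43  68  93 111 113 114 113 103  96
 31  29  32  31  39  25  25  31  27  30  28  33  35  40  68 113 110 111 115 103  92
 29  30  30  20  25  36  32  32  34  35  36  32  34  33  40  51  60  85 113  99  91
 27  32  30  31  35  52  41  33  35  52  52  39  33  31  33  34  35  41  53  61  82
 31  32  33  46  63  75  52  36  36  49  58  46  32  29  29  30  31  27  29  55  81
 29  32  42  96 127 101  61  45  39  56  85  58  35  28  28  28  31  32  31  50  80
 28  33  67 156 194 149 107  99  99 107 135  85  39  32  27  31  27  31  30  49  79
 28  31  71 174 207 195 186 186 185 183 167 101  44  34  28  31  32  28  31  45  80
 31  28  47 117 187 207 209 209 204 192 139  80  42  32  26  32  30  32  32  47  78
 33  32  36  72 130 168 182 178 161 131 102  73  44  28  31  34  32  31  28  48  78
 29  29  
[... 382 characters left out ...]
  28  29  25  32  36  47  80
 32  29  32  30  53  91 106 112 114 112 105  99  59  32  31  31  31  31  36  59  85
 35  29  25  35  43  85  97 106 110 109 102  72  42  30  31  28  33  39  64  94  97
 30  32  33  30  32  43  55  81  89  78  55  39  29  33  29  34  42  69 120 145 125
 30  26  31  29  32  29  37  41  43  40  30  32  35  29  32  44  85 125 171 181 157
 30  30  33  33  34  27  29  28  30  31  34  31  35  34  50 101 148 176 181 171 132
 27  26  33  23  26  28  31  29  30  33  30  34  31  40  94 168 182 182 159 127 132
 28  30  30  31  29  33  32  33  29  27  34  29  37  72 140 178 182 158 126 128 168
 33  35  36  33  30  33  29  34  22  31  30  32  62 119 170 184 173 127 129 173 188
```

The bottle is now near upright (edge slope about 0.1 px/row, ~2–3°). Back to the dish.

```bash
python3 - <<'E'
from h import *
s=manip.get_state();p=s["position"];T=np.array([.510,-.324,.25])
a=[(p[0],p[1],.22,98.9,1),(p[0],p[1],.25,98.9,1)]
P=np.array([p[0],p[1],.25])
L=a+[(*(P+(T-P)*f),98.9,1) for f in np.linspace(0,1,13)[1:]]+[(*T,98.9,1)]*3
plan([L[:5],L[5:10],L[10:15],L[15:]])
z=[(.51,-.324,v,98.9,1) for v in (.21,.17,.13,.10,.075)]
plan([z,[(.51,-.324,v,98.9,1) for v in (.065,.06,.06)]],start=(*T,98.9))
E
```

```text
[0.0, 0.0, -0.073, 0.0, 1.0, 0.0, 0.0, -0.133, 0.0, 1.0, 0.002, -0.073, -0.133, 0.0, 1.0, 0.003, -0.147, -0.133, 0.0, 1.0, 0.005, -0.22, -0.133, 0.0, 1.0]
[0.001, -0.073, 0.0, 0.0, 1.0, 0.003, -0.147, 0.0, 0.0, 1.0, 0.004, -0.22, 0.0, 0.0, 1.0, 0.006, -0.294, 0.0, 0.0, 1.0, 0.007, -0.367, 0.0, 0.0, 1.0]
[0.001, -0.073, 0.0, 0.0, 1.0, 0.003, -0.147, 0.0, 0.0, 1.0, 0.004, -0.22, 0.0, 0.0, 1.0, 0.006, -0.294, 0.0, 0.0, 1.0, 0.006, -0.294, 0.0, 0.0, 1.0]
[0.0, 0.0, 0.0, 0.0, 1.0, 0.0, 0.0, 0.0, 0.0, 1.0]
[0.0, 0.0, 0.08, 0.0, 1.0, 0.0, 0.0, 0.16, 0.0, 1.0, 0.0, 0.0, 0.24, 0.0, 1.0, 0.0, 0.0, 0.3, 0.0, 1.0, 0.0, 0.0, 0.35, 0.0, 1.0]
[0.0, 0.0, 0.02, 0.0, 1.0, 0.0, 0.0, 0.03, 0.0, 1.0, 0.0, 0.0, 0.03, 0.0, 1.0]
```

Call:
step_arm --moves '[0,0,-0.073,0,1,0,0,-0.133,0,1,0.002,-0.073,-0.133,0,1,0.003,-0.147,-0.133,0,1,0.005,-0.22,-0.133,0,1]'

```text
clock: 29.2
position: [0.4652, 0.0029, 0.2491]
ee_rot: [0.0, -0.079, 0.997, 0.0]
contact_force: [0.6, 0.0, -0.6]
width: 0.0175
```

Call:
step_arm --moves '[0.001,-0.073,0,0,1,0.003,-0.147,0,0,1,0.004,-0.22,0,0,1,0.006,-0.294,0,0,1,0.007,-0.367,0,0,1]'

```text
clock: 29.7
position: [0.49, -0.1796, 0.2486]
ee_rot: [-0.0, -0.078, 0.997, 0.0]
contact_force: [1.3, -0.1, 0.3]
width: 0.0173
```

Call:
step_arm --moves '[0.001,-0.073,0,0,1,0.003,-0.147,0,0,1,0.004,-0.22,0,0,1,0.006,-0.294,0,0,1,0.006,-0.294,0,0,1]'

```text
clock: 30.2
position: [0.5103, -0.3288, 0.2474]
ee_rot: [-0.001, -0.076, 0.997, -0.001]
contact_force: [-0.9, 0.5, -0.5]
width: 0.0174
```

Call:
step_arm --moves '[0,0,0.08,0,1,0,0,0.16,0,1,0,0,0.24,0,1,0,0,0.3,0,1,0,0,0.35,0,1]'

```text
clock: 30.7
position: [0.5088, -0.3221, 0.0717]
ee_rot: [-0.001, -0.078, 0.997, 0.001]
contact_force: [0.9, 0.0, 0.1]
width: 0.0173
```

Call:
step_arm --moves '[0,0,0,0,1,0,0,0,0,1]'

```text
clock: 30.9
position: [0.5098, -0.3232, 0.0744]
ee_rot: [-0.0, -0.078, 0.997, 0.001]
contact_force: [0.4, 0.5, -0.2]
width: 0.0175
```

```bash
python3 - <<'E'
from h import *
s=manip.get_state();p=s["position"];print(p,s["contact_force"],s["width"],s["clock"])
ims=[]
for n,(u,v) in (("side",(313,248)),("top",(365,204))):
    f,d=cam(n);cv2.imwrite(f"pics/{n}16.png",f)
    print(n,proj(d,[p+[.003,-.003,-.0385],(.5134,-.326,.002)]))
    ims.append(cv2.resize(f[v-30:v+30,u-30:u+30],None,fx=6,fy=6,interpolation=cv2.INTER_CUBIC))
cv2.imwrite("pics/c10.png",np.hstack(ims))
E
```

```text
[ 0.50980517 -0.32318326  0.07441068] [ 0.36358767  0.45564942 -0.24516049] 0.017495655968711478 30.9
side [[312.5163387  252.83442004]
 [312.88550982 257.47298169]]
top [[365.96390102 204.26756905]
 [364.88155231 204.43968691]]
```

View pics/c10.png

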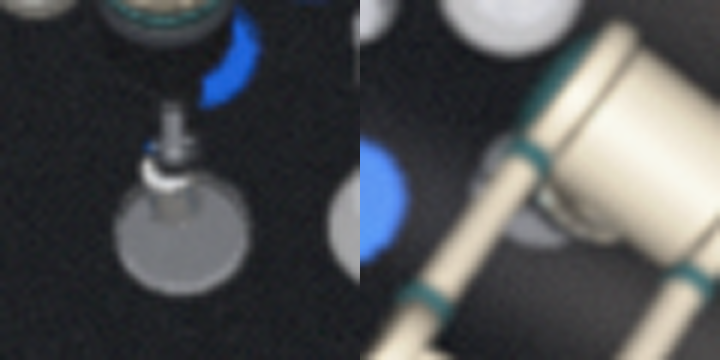

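The crop shows the bottle upright over the dish: body centred at about (172,200), dish centre (182,235). It is about 5 mm too far toward -x, so I'll shift +x and lower to contact.

Call:
step_arm --moves '[-0.01,0,0.02,0,1,-0.01,0,0.04,0,1,-0.01,0,0.05,0,1]'

```text
clock: 31.3
position: [0.5145, -0.3224, 0.049]
ee_rot: [-0.0, -0.078, 0.997, 0.0]
contact_force: [0.0, 0.2, -0.3]
width: 0.0177
```

Call:
step_arm --moves '[0,0,0.004,0,1,0,0,0.008,0,1]'

```text
clock: 31.5
position: [0.5146, -0.3228, 0.0455]
ee_rot: [-0.0, -0.078, 0.997, 0.0]
contact_force: [0.1, -0.6, -0.4]
width: 0.0175
```

Call:
step_arm --moves '[0,0,0.004,0,1,0,0,0.008,0,1]'

```text
clock: 31.7
position: [0.515, -0.3231, 0.0422]
ee_rot: [0.0, -0.078, 0.997, -0.0]
contact_force: [0.6, 1.2, 10.5]
width: 0.0174
```

Call:
step_arm --moves '[0,0,0.001,0,1,0,0,0.002,0,1,0,0,0.002,0,1]'

```text
clock: 32.0
position: [0.5156, -0.3232, 0.0422]
ee_rot: [0.001, -0.078, 0.997, -0.001]
contact_force: [0.0, 0.3, 6.7]
width: 0.0173
```

Call:
step_arm --force 20 --moves '[0,0,-0.002,0,1,0,0,-0.003,0,1,0,0,-0.003,0,1]'

```text
clock: 32.3
position: [0.5148, -0.323, 0.0424]
ee_rot: [0.0, -0.078, 0.997, -0.0]
contact_force: [-0.1, -0.8, 1.5]
width: 0.0172
```

```bash
python3 - <<'E'
from h import *
s=manip.get_state();p=s["position"];print(p,s["contact_force"],s["width"],s["clock"])
f,d=cam("side");cv2.imwrite("pics/s17.png",f)
print(proj(d,[(.5134,-.326,.002)]))
for i,r in enumerate(f[238:272,300:327].min(2)):print(238+i,' '.join('%3d'%v for v in r))
E
```

```text
[ 0.51481858 -0.32301015  0.04240615] [-0.14316156 -0.8010208   1.52482857] 0.017246258217362365 32.3
[[312.88550982 257.47298169]]
238  34  28  29  29  33  27  26  32  23  30  33  30  29  29  28  32  31  31  30  28  30  29  31  31  30  33  29
239  33  31  33  30  30  31  33  27  30  22  31  35  37  37  35  35  33  28  28  30  27  30  30  34  21  33  29
240  31  37  26  32  33  31  30  32  32  29  36  48  56  59  57  44  30  30  33  28  35  33  27  29  32  31  28
241  30  34  29  29  29  28  31  34  30  19  36  47  76  79  65  45  25  26  31  29  29  30  30  31  32  31  29
242  29  28  31  28  31  29  29  31  29  27  32  50 111 117  90  49  30  29  32  32  30  29  32  29  29  29  28
243  32  30  29  31  33  26  31  30  28  28  29  50 110 121  93  50  32  31  22  28  31  29  32  31  33  30  31
244  31  29  32  27  28  30  30  30  25  28  31  53 109 121 105  64  39  31  34  27  32  20  29  33  33  34  32
245  32  35  35  31  28  32  30  30  32  29  38  64 112 121 107  79  69  48  33  30  32  31  29  30  30  33  30
246  35  30  30  30  31  29  32  36  34  45  63  82 113 124 120 105 108 
[... 2139 characters left out ...]
  46  35  29  26  31  32  32
266  32  32  33  28  30  30  34  46  66  82 104 120 122 123 122 113 103  80  55  36  33  29  32  31  27  31  31
267  28  32  31  28  26  33  29  33  31  37  47  54  58  60  56  48  46  38  34  35  33  31  33  29  35  32  31
268  31  35  32  32  29  31  31  28  25  27  30  30  31  30  25  26  31  31  29  31  34  29  28  29  26  31  28
269  32  30  32  29  31  30  26  29  32  33  31  28  30  31  29  27  29  29  32  39  34  31  28  25  29  31  33
270  31  26  29  29  27  34  33  30  29  35  33  30  31  29  32  32  30  26  30  36  35  28  29  26  29  29  25
271  32  31  27  30  34  32  26  29  28  28  31  30  29  34  27  29  31  28  33  32  29  32  29  27  26  29  34
```

The pixels show body edges vertical at columns 310/316, centred on the dish (313), with the base in the dish. Releasing.

Call:
step_arm --moves '[0,0,0,0,0.6,0,0,0,0,0.3,0,0,0,0,0,0,0,0,0,0]'

```text
clock: 32.75
position: [0.5146, -0.3227, 0.0421]
ee_rot: [-0.0, -0.078, 0.997, 0.0]
contact_force: [0.0, 0.2, 0.0]
width: 0.0428
```

Call:
step_arm --moves '[0,0,-0.02,0,0,0,0,-0.06,0,0,0,0,-0.12,0,0,0,0,-0.2,0,0,0,0,-0.3,0,0]'

```text
clock: 33.25
position: [0.5137, -0.322, 0.1929]
ee_rot: [-0.001, -0.078, 0.997, 0.001]
contact_force: [1.3, -1.3, 0.4]
width: 0.0425
```

```bash
python3 - <<'E'
from h import *
s=manip.get_state();p=s["position"];print(p,s["contact_force"],s["width"],s["clock"],s["qpos"])
f,d=cam("side");cv2.imwrite("pics/s18.png",f)
for i,r in enumerate(f[238:262,303:323].min(2)):print(238+i,' '.join('%3d'%v for v in r))
E
```

```text
[ 0.51366617 -0.32200282  0.19290618] [ 1.31904345 -1.29211164  0.44715446] 0.042544100513079317 33.25 [-6.74747974e-01  3.33692291e-01  1.45992328e+00  1.24448441e-04
  1.35141887e+00 -2.40187445e+00]
238  34  29  32  30  31  31  32  32  32  25  31  30  34  27  29  31  31  29  29  30
239  27  30  28  30  30  29  33  34  31  32  36  33  31  31  34  30  31  31  31  30
240  26  35  35  32  32  33  34  31  30  33  29  30  32  33  27  31  31  28  30  28
241  29  32  27  30  26  29  31  33  28  29  23  30  33  33  28  30  30  30  27  32
242  32  33  30  30  26  32  32  31  30  29  26  30  32  32  28  33  29  29  33  31
243  31  22  29  29  30  31  32  32  30  30  30  33  33  31  29  30  31  34  32  33
244  30  29  29  30  30  29  31  28  30  24  11  20  29  30  30  31  35  31  29  33
245  30  36  36  31  33  32  32  38  28  19  11  14  21  33  31  31  35  31  31  29
246  30  35  30  34  30  40  50  52  33  15  10  10  10  47  52  40  33  31  26  32
247  31  28  33  42  52  60  79  90  50  18  10  10  34  88  84  65  47  39  31  26
248  31  33  41  68  83  79  92 134  87  29  10  10  63 14
[... 417 characters left out ...]
 153 109 111 117 115 114 102
254  93 112 116 118 114 117 103 100 117 132 137 139 125  99  87 108 117 116 117 113
255 109 114 117 117 117 115  99  86  98  99 102 104 103  93  86 101 115 118 118 117
256 111 118 119 116 115 117 100  85  98 107 112 112 108  96  88 103 114 118 117 116
257 110 116 116 117 117 118 112 106 105 110 112 109 110  97  95 111 116 116 117 117
258 111 117 118 117 118 115 120 123 114 107 110 109 106 102 107 114 116 117 118 118
259 110 117 117 115 119 119 118 111 109 109 109 105 109 110 117 117 117 117 116 121
260 114 123 119 118 117 116 116 115 117 116 117 114 109 116 117 117 117 117 120 127
261  93 129 125 118 117 118 119 118 116 117 117 116 115 118 119 117 116 119 129 116
```

The bottle stands upright in the dish: cap and shoulder are symmetric about column 313, rows 244–258. Now the shutter.

```bash
python3 - <<'E'
from h import *
s=manip.get_state();p=s["position"];K=np.array([.528,.2185,.25])
P=np.array([p[0],p[1],.27])
L=[(p[0],p[1],.24,98.9,0),(*P,98.9,0)]+[(*(P+(K-P)*f),98.9-67.7*f,0) for f in np.linspace(0,1,14)[1:]]+[(*K,31.2,0)]*5
plan([L[:5],L[5:10],L[10:15],L[15:]])
plan([[(*K[:2],z,31.2,h) for z,h in((.21,0),(.18,0),(.15,0),(.145,.4),(.145,.4))]],start=(*K,31.2))
E
```

```text
[0.0, 0.0, -0.073, 0.0, 0.0, 0.0, 0.0, -0.133, 0.0, 0.0, -0.015, 0.082, -0.13, 0.029, 0.0, -0.029, 0.165, -0.127, 0.058, 0.0, -0.044, 0.247, -0.124, 0.087, 0.0]
[0.008, 0.083, 0.003, 0.029, 0.0, 0.017, 0.167, 0.006, 0.058, 0.0, 0.025, 0.25, 0.009, 0.087, 0.0, 0.033, 0.333, 0.012, 0.116, 0.0, 0.042, 0.416, 0.015, 0.145, 0.0]
[0.044, 0.071, 0.003, 0.029, 0.0, 0.088, 0.142, 0.006, 0.058, 0.0, 0.132, 0.214, 0.009, 0.087, 0.0, 0.176, 0.285, 0.012, 0.116, 0.0, 0.22, 0.356, 0.015, 0.145, 0.0]
[0.0, 0.0, 0.0, 0.0, 0.0, 0.0, 0.0, 0.0, 0.0, 0.0, 0.0, 0.0, 0.0, 0.0, 0.0, 0.0, 0.0, 0.0, 0.0, 0.0, 0.0, 0.0, 0.0, 0.0, 0.0]
[0.0, 0.0, 0.08, 0.0, 0.0, 0.0, 0.0, 0.14, 0.0, 0.0, 0.0, 0.0, 0.2, 0.0, 0.0, 0.0, 0.0, 0.21, 0.0, 0.4, 0.0, 0.0, 0.21, 0.0, 0.4]
```

Call:
step_arm --moves '[0,0,-0.073,0,0,0,0,-0.133,0,0,-0.015,0.082,-0.13,0.029,0,-0.029,0.165,-0.127,0.058,0,-0.044,0.247,-0.124,0.087,0]'

```text
clock: 33.8
position: [0.5171, -0.1963, 0.2552]
ee_rot: [0.001, 0.061, 0.998, -0.0]
contact_force: [1.6, 0.1, 0.3]
width: 0.0427
```

Call:
step_arm --moves '[0.008,0.083,0.003,0.029,0,0.017,0.167,0.006,0.058,0,0.025,0.25,0.009,0.087,0,0.033,0.333,0.012,0.116,0,0.042,0.416,0.015,0.145,0]'

```text
clock: 34.3
position: [0.5205, 0.0133, 0.2476]
ee_rot: [0.001, 0.284, 0.959, 0.0]
contact_force: [0.9, 0.2, 0.4]
width: 0.0428
```

Call:
step_arm --moves '[0.044,0.071,0.003,0.029,0,0.088,0.142,0.006,0.058,0,0.132,0.214,0.009,0.087,0,0.176,0.285,0.012,0.116,0,0.22,0.356,0.015,0.145,0]'

```text
clock: 34.8
position: [0.5244, 0.2226, 0.2401]
ee_rot: [0.0, 0.493, 0.87, 0.0]
contact_force: [0.7, 0.2, 0.4]
width: 0.0428
```

Call:
step_arm --moves '[0,0,0,0,0,0,0,0,0,0]'

```text
clock: 35.0
position: [0.5243, 0.2215, 0.2397]
ee_rot: [0.0, 0.49, 0.871, -0.0]
contact_force: [-0.2, -0.1, -0.2]
width: 0.0426
```

```bash
python3 - <<'E'
from h import *
s=manip.get_state();p=s["position"];print(p,s["contact_force"],s["clock"])
K=(.528,.2185)
plan([[(*K,z,31.2,h) for z,h in((.25,0),(.21,0),(.18,0),(.15,0),(.145,0))]])
plan([[knob(t,.145,hand=.4) for t in np.linspace(1.95,1.54,6)[1:]],[knob(t,.145,hand=.4) for t in np.linspace(1.54,1.13,6)[1:]]],start=knob(1.95,.145)[:4])
E
```

```text
[0.52434681 0.22145147 0.2396519 ] [-0.15386509 -0.13155878 -0.21658108] 35.0
[-0.009, 0.003, -0.021, 0.0, 0.0, -0.009, 0.003, 0.059, 0.0, 0.0, -0.009, 0.003, 0.119, 0.0, 0.0, -0.009, 0.003, 0.179, 0.0, 0.0, -0.009, 0.003, 0.189, 0.0, 0.0]
[-0.001, -0.018, 0.0, -0.026, 0.4, -0.003, -0.035, 0.0, -0.052, 0.4, -0.007, -0.053, 0.0, -0.078, 0.4, -0.012, -0.07, 0.0, -0.104, 0.4, -0.018, -0.086, 0.0, -0.131, 0.4]
[-0.001, -0.018, 0.0, -0.026, 0.4, -0.003, -0.035, 0.0, -0.052, 0.4, -0.007, -0.053, 0.0, -0.078, 0.4, -0.012, -0.07, 0.0, -0.104, 0.4, -0.018, -0.086, 0.0, -0.131, 0.4]
```

Call:
step_arm --moves '[-0.009,0.003,0,0,0,-0.009,0.003,0.059,0,0,-0.009,0.003,0.119,0,0,-0.009,0.003,0.18,0,0,-0.009,0.003,0.19,0,0]'

```text
clock: 35.5
position: [0.5261, 0.2151, 0.1413]
ee_rot: [-0.002, 0.493, 0.87, -0.003]
contact_force: [-0.5, -0.4, -0.1]
width: 0.0424
```

Call:
step_arm --moves '[0,0,0,0,0.4,0,0,0,0,0.4]'

```text
clock: 35.7
position: [0.5297, 0.2173, 0.1461]
ee_rot: [0.001, 0.492, 0.871, 0.001]
contact_force: [-0.3, -0.2, 0.5]
width: 0.0252
```

Call:
step_arm --moves '[-0.001,-0.018,0,-0.026,0.4,-0.003,-0.035,0,-0.052,0.4,-0.007,-0.053,0,-0.078,0.4,-0.012,-0.07,0,-0.104,0.4,-0.018,-0.086,0,-0.131,0.4]'

```text
clock: 36.2
position: [0.4983, 0.188, 0.1469]
ee_rot: [0.003, 0.302, 0.953, 0.002]
contact_force: [2.3, -0.5, -0.7]
width: 0.0251
```

```bash
python3 - <<'E'
from h import *
s=manip.get_state();p=s["position"];e=p[:2]-AX;M=tooly(s["ee_rot"]);print(p,s["contact_force"],s["clock"],s["width"],np.hypot(*e),np.radians(232.9)-np.arctan2(e[1],e[0]),np.degrees(np.arctan2(M[1,1],M[0,1])))
f,d=cam("side")
for x in(121.2,): 
    u,v=proj(d,[(.583+.108*np.cos(np.radians(x)),.128+.108*np.sin(np.radians(x)),.17)])[0].astype(int);print(f[v-2:v+3,u-2:u+3].mean())
plan([[knob(t,.145,hand=.4) for t in np.linspace(1.54,1.13,6)[1:]]])
E
```

```text
[0.49829554 0.18796776 0.14687893] [ 2.26689527 -0.46136949 -0.73674005] 36.2 0.025149399840737538 0.10378332145363278 1.5393305215827473 54.872521193652865
86.93333333333334
[0.007, -0.014, 0.004, -0.024, 0.4, 0.005, -0.032, 0.004, -0.05, 0.4, 0.001, -0.049, 0.004, -0.077, 0.4, -0.004, -0.066, 0.004, -0.103, 0.4, -0.01, -0.082, 0.004, -0.129, 0.4]
```

Call:
step_arm --moves '[0.004,-0.016,0.002,-0.025,0.4,0.004,-0.033,0.003,-0.051,0.4,0.001,-0.05,0.003,-0.077,0.4,-0.004,-0.067,0.003,-0.103,0.4,-0.01,-0.083,0.003,-0.13,0.4]'

```text
clock: 36.75
position: [0.4782, 0.1514, 0.1449]
ee_rot: [0.003, 0.103, 0.995, 0.001]
contact_force: [1.3, 1.7, 0.4]
width: 0.0255
```

Call:
step_arm --moves '[-0.001,-0.018,0,-0.026,0.4,-0.003,-0.035,0,-0.052,0.4,-0.007,-0.053,0,-0.078,0.4,-0.012,-0.07,0,-0.104,0.4,-0.018,-0.086,0,-0.131,0.4]'

```text
clock: 37.25
position: [0.4779, 0.1074, 0.1449]
ee_rot: [0.002, -0.102, 0.995, 0.001]
contact_force: [0.3, 1.6, -0.6]
width: 0.0255
```

Call:
step_arm --moves '[-0.001,-0.018,0,-0.026,0.4,-0.003,-0.035,0,-0.052,0.4,-0.007,-0.053,0,-0.078,0.4,-0.012,-0.07,0,-0.104,0.4,-0.018,-0.086,0,-0.131,0.4]'

```text
clock: 37.75
position: [0.4951, 0.0671, 0.1447]
ee_rot: [0.002, -0.303, 0.953, 0.0]
contact_force: [1.0, 1.6, -0.8]
width: 0.0253
```

```bash
python3 - <<'E'
from h import *
s=manip.get_state();p=s["position"];e=p[:2]-AX;print(p,s["contact_force"],s["clock"],np.hypot(*e),np.radians(232.9)-np.arctan2(e[1],e[0])%(2*np.pi))
plan([[knob(t,.145,hand=.4) for t in np.linspace(.31,-.03,6)[1:]]])
E
```

```text
[0.49511899 0.06706544 0.14470227] [ 1.00556554  1.58971715 -0.82439359] 37.75 0.10693966273267942 0.3170128857915566
[0.002, -0.016, -0.001, -0.021, 0.4, 0.0, -0.031, -0.001, -0.042, 0.4, -0.002, -0.045, -0.001, -0.064, 0.4, -0.006, -0.06, -0.001, -0.086, 0.4, -0.01, -0.074, -0.001, -0.107, 0.4]
```

Call:
step_arm --moves '[0.002,-0.016,0,-0.021,0.4,0,-0.031,0,-0.042,0.4,-0.002,-0.045,0,-0.064,0.4,-0.006,-0.06,0,-0.086,0.4,-0.01,-0.074,0,-0.107,0.4]'

```text
clock: 38.25
position: [0.5196, 0.0405, 0.1445]
ee_rot: [0.001, -0.458, 0.889, 0.001]
contact_force: [-9.3, 13.1, 3.4]
width: 0.0254
```

Call:
step_arm --moves '[0,-0.006,0,0,0.4,0,-0.01,0,0,0.4]'

```text
clock: 38.45
position: [0.5192, 0.0408, 0.1442]
ee_rot: [-0.001, -0.456, 0.89, 0.006]
contact_force: [-12.0, 12.2, 8.0]
width: 0.0255
```

Call:
step_arm --moves '[0,-0.004,0,0,0.4,0,-0.004,0,0,0.4]'

```text
clock: 38.65
position: [0.5191, 0.0408, 0.1442]
ee_rot: [-0.002, -0.457, 0.89, 0.007]
contact_force: [-11.7, 13.3, 8.8]
width: 0.0257
```

```bash
python3 - <<'E'
from h import *
s=manip.get_state();p=s["position"];e=p[:2]-AX;print(p,s["contact_force"],s["clock"],np.hypot(*e),np.radians(232.9)-np.arctan2(e[1],e[0])%(2*np.pi))
E
```

```text
[0.51911499 0.04083813 0.14415252] [-11.71970808  13.28389534   8.79821785] 38.65 0.1080670386111549 -0.015019748486833961
```

Shut stop felt at about 18 N. I'll back off, open, rise clear and check.

Call:
step_arm --moves '[0,0.016,0,0,0.4,0,0.016,0,0,0.15,0,0.016,0,0,0.15,0,0.016,-0.07,0,0.15,0,0.016,-0.15,0,0.15]'

```text
clock: 39.15
position: [0.5179, 0.0395, 0.2177]
ee_rot: [-0.001, -0.457, 0.889, 0.0]
contact_force: [0.7, 0.2, -0.3]
width: 0.0362
```

Call:
step_arm --moves '[0,0,-0.09,0,0,0,0,-0.18,0,0,0,0,-0.26,0,0,0,0,-0.26,0,0,0,0,-0.26,0,0]'

```text
clock: 39.65
position: [0.5192, 0.0395, 0.349]
ee_rot: [0.001, -0.457, 0.889, -0.001]
contact_force: [-0.9, -0.2, -0.1]
width: 0.0428
```

```bash
python3 - <<'E'
from h import *
s=manip.get_state();print(s["position"],s["contact_force"],s["clock"])
f,d=cam("side");b=cv2.imread("pics/side0.png");cv2.imwrite("pics/s20.png",f)
def dark(g):
    m=(g[138:160,312:338].max(2)<45).astype(np.uint8);N,l,st,c=cv2.connectedComponentsWithStats(m);return [(c[i]+(312,138),st[i,4]) for i in range(1,N) if st[i,4]>5]
print("knob now",dark(f),"start",dark(b))
for i,r in enumerate(f[242:262,303:323].min(2)):print(242+i,' '.join('%3d'%v for v in r))
f,d,bl=blobs("top")
print([(c.round(1),a) for c,a in bl])
# bottle cap + dish in top
g=f[185:225,345:385].astype(int);m=((g[...,0]-g[...,2])>40);print("top blue",np.argwhere(m).mean(0)[::-1]+(345,185),m.sum(),proj(d,[(.5134,-.326,.07),(.5134,-.326,.0075)]))
E
```

```text
[0.51915335 0.03951065 0.34902103] [-0.86379298 -0.15639964 -0.09076632] 39.65
knob now [(array([333.93333333, 138.93333333]), np.int32(15)), (array([323.44, 152.76]), np.int32(25))] start [(array([336.        , 139.22222222]), np.int32(9)), (array([333.42857143, 142.42857143]), np.int32(7)), (array([323.42307692, 152.53846154]), np.int32(26))]
242  30  32  33  26  32  31  34  30  25  26  31  35  33  34  32  30  33  30  29  31
243  33  30  31  32  34  29  30  34  29  28  23  30  31  34  30  27  30  32  31  32
244  31  32  25  31  30  32  32  30  32  26  17  20  27  32  33  33  33  31  34  35
245  30  29  32  30  29  33  31  37  17  10  10  10  20  33  38  34  33  24  31  31
246  35  27  33  32  35  40  51  55  30  18  10  10  14  50  51  38  32  30  30  31
247  32  31  33  45  53  61  83  90  53  18  10  10  34  93  85  65  49  40  32  31
248  30  35  45  68  84  81  95 140 100  44  21  14  71 150 120  83  74  64  50  38
249  36  45  68  69  81  96 126 192 161  96  55  55 102 185 169 118  86  77  74  54
250  42  69  73  82 102 115 144 204 209 159 128 127 168 206 201 147 108  91  84  
[... 586 characters left out ...]
 120
258 114 120 119 119 118 119 121 126 116 111 112 112 108 104 109 120 119 118 120 119
259 114 121 117 118 120 121 121 109 114 111 110 108 111 115 117 119 120 118 116 120
260 114 124 122 120 121 120 123 118 117 119 116 115 111 117 119 119 119 119 122 129
261  96 133 127 122 119 121 121 119 119 118 118 118 119 120 119 120 119 122 130 117
[(array([225.3, 150.5]), np.int32(71)), (array([263.1, 174.2]), np.int32(24)), (array([239.5, 175.7]), np.int32(15)), (array([268.7, 193.7]), np.int32(105)), (array([219.3, 214.7]), np.int32(56)), (array([247. , 216.2]), np.int32(20)), (array([264.2, 216.2]), np.int32(47))]
top blue [366.5 203. ] 16 [[366.99026129 203.7787748 ]
 [365.04588619 204.38818134]]
```

```bash
python3 -c "
from rig import job,manip
print(job.sign_off(),manip.get_state()['clock'])"
```

```text
the job is handed in; nothing more can be done
the job is handed in; nothing more can be done
```

I finished the job and handed it in at about 40 s of the 67 s. The dropper bottle stands in the petri dish and the shutter is shut. `sign_off` gives no verdict, so the checks below are my own.

**What I did:**
1. Pushed the shutter to its open stop.
2. Turned the carousel until the dropper's pocket was within about 2° of the middle of the opening.
3. Lifted the bottle out by its cap along its slant and set it in the dish.
4. Let go and pushed the shutter back to its shut stop.

**Last checks:**
- **Shutter:** the knob is within 0.3 px of where it was at the start, and I felt the shut stop at about 18 N.
- **Bottle:** its sides look vertical in the side view. From the top, its cap is within about 4 mm of where it should be over the dish centre.
- **Robot:** the gripper is open and well clear, and the force reading is down to noise.
- **Flat-capped bottles and glassware:** I did not measure these at the end. The arm stayed clear of the flask and beaker, and two of the flat caps were last seen in place after the carousel turn.

**What failed or disagreed on the way:**
- **Finger height:** the fingertips sat about 36 mm higher than the text implied. My first pass at the shutter knob missed it, so I measured the height by touching the disc.
- **Carousel turn:** the first turn stopped about 10° short, and I corrected it from the pictures.
- **Uprighting the bottle:** the moves cannot tilt the tool, so I rolled the bottle upright in the grip against the hood edge. The first try left about 20° of lean, and a second, deeper push fixed it.

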